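# Pack the bar tools into the case insert

## Task

Pack the citrus press and the muddler into the leaning bar-tool case: put each one into the cutout of its own shape and press it down until it is fully home on the floor of the cutout, then let go. Leave everything else on the counter standing where it is.

Things in the scene. Friction and masses are not known exactly. Their poses are not given: they have to be found in the camera images.
- press_mid (a point): Hand citrus press lying flat, aluminium, 169 mm long, 0.28 kg: straight handle 24 mm wide from x = -89 to +16 mm, round bowl 64 mm in diameter centred at x = +48 mm. 32 mm high throughout, upright sides. Origin on the handle's centre line near the centre of mass, half-way up (16 mm over the underside); x points to the wide (head) end, z up.
- muddler_mid (a point): Flat-sided dark wood muddler lying flat, 160 mm long, 0.16 kg: straight handle 26 mm wide from x = -88 to +20 mm, square-cut head 44 mm wide from x = +20 to +72 mm. 32 mm high throughout, upright sides. Origin on the handle's centre line near the centre of mass, half-way up (16 mm over the underside); x points to the wide (head) end, z up.
- insert: Rigid grey insert of an aluminium case, fixed, 204 by 279 mm, leaning 24 degrees towards the robot. Origin at the level of the cutout floors; x up the slope, y across it to the left, z out of the face at right angles. Face at z = 16 mm. Cutouts 16 mm deep, 2 mm clearance all round, rims flared 3 mm over the top 5 mm; head ends up the slope. Press on the line y = 85 mm, muddler on y = 3 mm.
- press_home (a point): Where press_mid lies when the press is fully home (16 mm above the cutout floor, level with the insert's face; the press then stands 16 mm proud). Axes as the insert's; the press's axes then agree with them.
- muddler_home (a point): Where muddler_mid lies when the muddler is fully home (16 mm above the cutout floor, level with the insert's face; the muddler then stands 16 mm proud). Axes as the insert's; the muddler's axes then agree with them.
- press_nubs (a point): Middle of the press cutout between two of its smooth spring nubs, 8.5 mm above the floor, on the handle part; two more nubs stand at the sides of the bowl part. The nubs grip the piece: it meets them 13 mm off the floor, takes roughly 5 to 15 N in all to push home, then stays.
- muddler_nubs (a point): The same point of the muddler cutout, with spring nubs at the handle (x = -55 mm) and at the sides of the head (x = +46 mm), which behave alike.
- corkscrew (a point): Middle of the wooden bar (90 mm across the slope, 14 mm proud of the face) of a T-shaped corkscrew that is already in the third place of the insert and fixed there.
- shaker_mid (a point): Bystander to be left alone: steel cocktail shaker with screw-top cap, standing, 212 mm tall, 84 mm across. Point on its axis, half-way up; z up.
- jigger_mid (a point): Bystander to be left alone: steel hourglass jigger, standing among the things to pack, 72 mm tall, 42 mm across. Point on its axis, half-way up; z up.
- baster_mid (a point): Bystander to be left alone: clear silicone baster bulb, standing, 90 mm tall, 58 mm across. Point on its axis, half-way up; z up.
- bitters_mid (a point): Bystander to be left alone: amber bottle, standing, 150 mm tall, 52 mm across. Point on its axis, half-way up; z up.
- jar_mid (a point): Bystander to be left alone: glass jar with steel cap, standing, 85 mm tall, 64 mm across. Point on its axis, half-way up; z up.
- lemon_bowl_mid (a point): Bystander to be left alone: white bowl of lemons, 60 mm tall to the rim, 170 mm across. Point on its axis, half-way up; z up.
There are look-alikes about, which are no part of the job. Of the things that look like the part that bears press_mid, the smallest one is meant.

How it is judged:
At the end, for the whole second after the job is handed in: Both the citrus press and the muddler are fully home in their own cutouts: each origin within 3 mm of its home height and 6 mm in all of its home point, axes within 0.06 rad of the insert's, at rest (slower than 20 mm/s) (z of press_mid in the frame of press_home between -0.003 and 0.003 m and distance between press_mid and press_home below 0.006 m and angle between the x axis of press_mid and the x axis of press_home, either way round below 0.06 rad and angle between the z axis of press_mid and the z axis of press_home, either way round below 0.06 rad and linear speed of each of press, muddler below 0.02 m/s and z of muddler_mid in the frame of muddler_home between -0.003 and 0.003 m and distance between muddler_mid and muddler_home below 0.006 m and angle between the x axis of muddler_mid and the x axis of muddler_home, either way round below 0.06 rad and angle between the z axis of muddler_mid and the z axis of muddler_home, either way round below 0.06 rad); the robot touches nothing.
It fails at once if a bystander (shaker, jigger, baster bulb, bottle, jar, lemon bowl) is moved more than 30 mm or knocked over (distance of any of shaker_mid, jigger_mid, baster_mid, bitters_mid, jar_mid, lemon_bowl_mid from where it was at the start of the episode above 0.03 m).
It also fails if it takes over 72 s, if anything falls off the work surface, if the arm or the gripper's body presses on something with over 40 N, if the wrist force passes 120 N, or if a joint passes its speed limit or range.

## Robot

A 7-joint arm with a two-finger parallel gripper is mounted at the origin on the work surface. World frame = base frame: x ahead of the robot, y to its left, z up, the work surface at z = 0. Lengths are in m, angles in rad, forces in N, time in s.
With the tool pointing down it reaches from about 0.425 to 0.925 m from the base axis. Payload 6.8 kg.
Tool frame: the origin (TCP) lies midway between the tips of the shut fingers; the grasp point (between the pads) lies 19 mm behind it; z points along the fingers, y is the direction in which the jaws open and shut (so a half turn about z gives the same grasp; the last joint's range is limited). The gripper opens to 85 mm and grips with 20 to 120 N. Pads are 22 mm wide; open, the fingers measure 114 mm over their backs; the gripper's body (76 mm by 85 mm) begins 54 mm behind the grasp point. The pads swing forward as they close: fully open they stand 13 mm farther back than shut.
Start: joints at [-1.369, 0.477, 0.022, 1.555, -0.011, 1.109, -0.083], TCP at [0.206, 0.643, 0.231] pointing down, gripper open.
Joint ranges: [-2.96, 2.96], [-0.34, 2.1], [-1.41, 1.46], [0.24, 2.44], [-1.37, 4.51], [0.17, 1.92], [-2.96, 2.96]. Speed limits (rad/s): [2.39, 2.39, 3.14, 3.14, 3.14, 3.14, 3.14].

## Interface

Orientations are given as a unit quaternion [w, x, y, z].
In Python, from station import bot gives the robot as it stands. The module is installed in compiled form; this text tells all that it offers.
- The arm moves only by the tool play_rows, never from a script. Its argument "motion" is a list of rows, each a list of 2 entries, a list of its own where there are three numbers: the shift along the tool's x, y, z as a fraction of full scale, then the turn, a rotation vector about the tool's x, y, z as a fraction of full scale. In form: [[[tx, ty, tz], [rx, ry, rz]], ...]. A call has 1 to 8 rows; each row is the pose to reach, as a shift and turn from the pose measured when the call began, along the tool's axes at that moment, turning the shorter way round; what a row does not reach only later rows make up. Full scale, the value 1, is 400 mm for a shift and 360 degrees for a turn. A row lasts 1/10 s, in which the tool goes at most 50 mm and 8.59 degrees, less where a joint would pass 70% of its speed; a pose out of reach is approached as far as the arm can. A call with a number of a shift or a turn outside -1 to 1 is refused whole. A call with a gripper value outside its range is refused whole. "fingers" is the finger opening in mm, from 0 to 85.4, set as the call begins (left out, the last holds). The fingers move at their own pace and stop on an object; "grip_force" is the grip in N (left out, the last holds). Time passes only in rows, so rows that repeat a pose let the fingers close. It gives the time, the measured TCP pose, the force and the opening at its end, in the units of the state.
- bot.get_obs(): the state, without advancing time (a new reading comes with each control period).
- bot.read_camera(name): name is "side" or "top" or "wrist"; returns a dict with "pixels" (400x640x3 uint8, red, green, blue), "range_z" (400x640 float32, m along the optical axis (not along the pixel's ray), 0 where there is no reading), "fovy" (degrees; the focal length in pixels is half the picture's height over the tangent of half this angle, whatever the lens; pixels are square), "cx", "cy" (the principal point, pixels), "pose" (4x4, takes a point from camera to world coordinates). Camera axes: x right, y down, z forward; pixel columns grow to the right and rows downward; lengths in m; the calibration is good to about 2 mm. The wrist camera is an equidistant fisheye: a pixel r from the principal point sees the ray r / f radians off the axis. A picture is of the moment at which its call begins.
- bot.hand_in(): hands the job in, once; it reports no verdict.
The state is a dict: "t": time; "q": joint angles; "joint_vel": joint speeds; "joint_torque": joint torques, N m; "eef_pos": TCP position; "tool_rot": TCP orientation; "contact_force": force on the tool from outside, world axes, zero at the start; "torque": the same for the moment, N m; "gripper_width": opening from 0.0 (shut) to 1.0 (fully open).
Only numpy, scipy, OpenCV 4.12 (cv2) and the standard library are available. Lean on these libraries where they do the work, as an engineer would, in place of code of your own. Each camera call takes 0.05 s, during which the arm holds its last target.

## Working session

There is one attempt and no reset: what is moved stays moved. The work goes in short steps, Python scripts to look and compute and a tool call to move; the robot and the scene stay as the last step left them, time stands still between calls to the robot, and variables do not carry over. Pictures are saved under pics/ and viewed, and the job is handed in when it is done.

Besides the shell and the picture viewer there is one more tool, called after "Emit:" in YAML: its name, and indented under it one key for each argument. play_rows: Moves the arm, as the interface text tells. Shift numbers are shares of 400 mm and turn numbers shares of 360 degrees, none past 1 either way. Its arguments: {"type":"object","properties":{"motion":{"type":"array"},"fingers":{"type":"number"},"grip_force":{"type":"number"}},"required":["motion"]}

```bash
mkdir -p pics; ls; python3 - <<'E'
from station import bot
import cv2,numpy as np,pickle
o=bot.get_obs();print({k:np.round(v,3).tolist() for k,v in o.items()})
d={}
for n in("side","top","wrist"):
    c=bot.read_camera(n);d[n]=c
    cv2.imwrite(f"pics/{n}0.png",c["pixels"][:,:,::-1]);print(n,c["fovy"],c["cx"],c["cy"],np.round(c["pose"],3).tolist())
pickle.dump(d,open("c0.pkl","wb"))
E
```

```text
pics
{'t': 0.0, 'q': [-1.369, 0.478, 0.022, 1.556, -0.011, 1.109, -0.083], 'joint_vel': [-0.0, 0.0, 0.001, -0.0, 0.001, -0.001, -0.0], 'joint_torque': [-0.001, -59.646, 1.607, -28.118, 0.012, 0.009, -0.0], 'eef_pos': [0.206, 0.642, 0.23], 'tool_rot': [-0.0, 0.154, 0.988, -0.001], 'contact_force': [0.651, 0.489, 0.323], 'torque': [0.013, 0.013, -0.016], 'gripper_width': 1.0}
side 45.12167580440365 324.3227880353796 194.8528610324509 [[0.975, -0.153, 0.158, 0.286], [-0.219, -0.616, 0.757, -1.067], [-0.019, -0.773, -0.634, 0.972], [0.0, 0.0, 0.0, 1.0]]
top 45.96419155163994 320.0358509176477 203.66947976437916 [[-0.016, -0.987, 0.159, 0.258], [-1.0, 0.016, 0.004, -0.023], [-0.007, -0.159, -0.987, 1.599], [0.0, 0.0, 0.0, 1.0]]
wrist 65.70646984690485 313.6091873742574 196.98162403785483 [[0.305, 0.911, 0.279, 0.133], [0.952, -0.291, -0.09, 0.666], [-0.001, 0.293, -0.956, 0.374], [0.0, 0.0, 0.0, 1.0]]
```

View pics/side0.png

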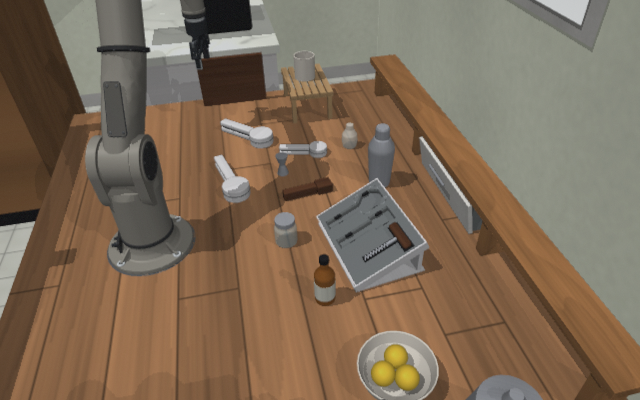

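View pics/top0.png

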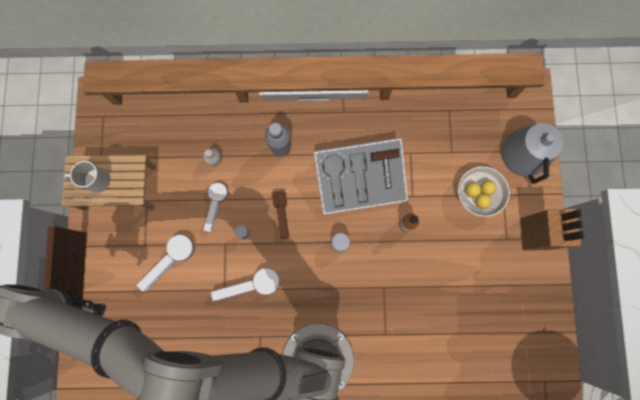

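View pics/wrist0.png

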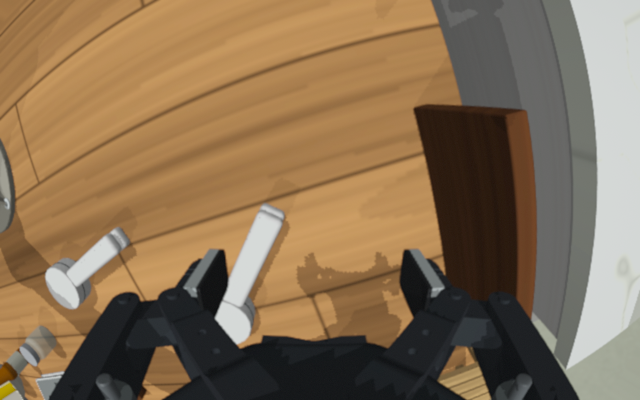

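```bash
cat > h.py <<'E'
import numpy as np,cv2
from scipy.spatial.transform import Rotation as R
def cloud(c):
    z=c["range_z"].astype(float);h,w=z.shape
    f=h/2/np.tan(np.radians(c["fovy"])/2)
    u,v=np.meshgrid(np.arange(w),np.arange(h))
    p=np.stack([(u-c["cx"])/f*z,(v-c["cy"])/f*z,z],-1)
    P=p@c["pose"][:3,:3].T+c["pose"][:3,3]
    P[z<=0]=np.nan
    return P
def proj(c,P):
    f=200/np.tan(np.radians(c["fovy"])/2)
    q=(np.atleast_2d(P)-c["pose"][:3,3])@c["pose"][:3,:3]
    return np.c_[q[:,0]/q[:,2]*f+c["cx"],q[:,1]/q[:,2]*f+c["cy"]]
E
python3 - <<'E'
import pickle;from h import *
d=pickle.load(open("c0.pkl","rb"))
for n in("top","side"):
    c=d[n];P=cloud(c);Z=P[...,2]
    m=np.isfinite(Z)&(Z>0.015)&(Z<0.24)&(P[...,0]>.2)&(P[...,0]<.95)&(abs(P[...,1])<.75)
    k,l,s,ce=cv2.connectedComponentsWithStats(m.astype(np.uint8),connectivity=4)
    fl=P[np.isfinite(Z)&(abs(Z)<.008)];print(n,"floor med",np.median(fl[:,2]))
    for i in range(1,k):
        if s[i,4]<40: continue
        Q=P[l==i];zt=np.percentile(Q[:,2],95)
        r=cv2.minAreaRect((Q[:,:2]*1000).astype(np.float32))
        print(i,s[i,:5].tolist(),np.round(ce[i]),"mean",np.round(Q.mean(0),3),"z50,95",round(np.median(Q[:,2]),3),round(zt,3),"rect",np.round(r[0]),np.round(r[1]),round(r[2]))
E
```

```text
top floor med 0.00014478293994146796
1 [83, 61, 462, 43, 13154] [313.  80.] mean [ 0.903 -0.     0.142] z50,95 0.149 0.155 rect [899.   0.] [ 101. 1499.] 0
9 [265, 122, 26, 34, 680] [278. 139.] mean [0.701 0.112 0.153] z50,95 0.158 0.214 rect [712. 115.] [77. 82.] 18
10 [503, 123, 52, 61, 2229] [530. 151.] mean [ 0.658 -0.696  0.116] z50,95 0.127 0.171 rect [ 661. -698.] [104. 198.] 90
11 [315, 138, 93, 76, 5513] [362. 175.] mean [ 0.597 -0.156  0.068] z50,95 0.068 0.11 rect [ 598. -155.] [206. 287.] 8
12 [204, 148, 18, 18, 250] [213. 157.] mean [0.67  0.343 0.061] z50,95 0.06 0.093 rect [674. 346.] [49. 56.] 44
13 [69, 155, 87, 54, 3316] [112. 180.] mean [0.582 0.645 0.131] z50,95 0.122 0.204 rect [585. 647.] [205. 164.] 90
14 [459, 166, 51, 51, 1808] [485. 191.] mean [ 0.543 -0.567  0.044] z50,95 0.047 0.066 rect [ 539. -559.] [166. 168.] 50
19 [204, 183, 24, 49, 531] [215. 203.] mean [0.519 0.338 0.031] z50,95 0.032 0.038 rect [505. 336.] [ 61. 167.] 83
20 [272, 190, 17, 48, 453] [281. 211.] mean [0.486 0.115 0.032] z50,95 0.032 0.038 rect [478. 114.] [159.  44.] 8
26 [522, 209, 4
[... 1414 characters left out ...]
 [215, 155, 35, 45, 792] [232. 180.] mean [0.247 0.192 0.039] z50,95 0.042 0.046 rect [230. 225.] [ 83. 225.] 22
11 [283, 177, 50, 21, 493] [309. 187.] mean [0.482 0.11  0.029] z50,95 0.031 0.035 rect [477. 113.] [160.  48.] 8
13 [274, 212, 24, 33, 647] [285. 228.] mean [ 0.376 -0.095  0.062] z50,95 0.063 0.087 rect [377. -84.] [60. 61.] 32
14 [314, 254, 22, 49, 822] [324. 280.] mean [ 0.436 -0.322  0.084] z50,95 0.088 0.15 rect [ 438. -316.] [41. 53.] 84
20 [357, 330, 82, 70, 4150] [397. 364.] mean [ 0.544 -0.548  0.045] z50,95 0.049 0.066 rect [ 540. -553.] [160. 168.] 76
21 [466, 375, 77, 25, 1333] [504. 389.] mean [ 0.679 -0.703  0.16 ] z50,95 0.157 0.19 rect [ 685. -706.] [ 70. 119.] 78
```

```bash
cat >> h.py <<'E'
def fcloud(c):
    z=c["range_z"].astype(float);h,w=z.shape
    f=h/2/np.tan(np.radians(c["fovy"])/2)
    u,v=np.meshgrid(np.arange(w),np.arange(h))
    du=u-c["cx"];dv=v-c["cy"];r=np.hypot(du,dv)+1e-9;t=np.tan(np.minimum(r/f,1.5))
    p=np.stack([du/r*t*z,dv/r*t*z,z],-1)
    P=p@c["pose"][:3,:3].T+c["pose"][:3,3];P[z<=0]=np.nan
    return P
def fproj(c,P):
    f=200/np.tan(np.radians(c["fovy"])/2)
    q=(np.atleast_2d(P)-c["pose"][:3,3])@c["pose"][:3,:3]
    rr=np.hypot(q[:,0],q[:,1]);th=np.arctan2(rr,q[:,2])
    return np.c_[q[:,0]/rr*th*f+c["cx"],q[:,1]/rr*th*f+c["cy"]]
def qR(q): return R.from_quat([q[1],q[2],q[3],q[0]])
def row(o,pos,Rt):
    """row for target pose (pos, Rotation)"""
    R0=qR(o["tool_rot"])
    s=R0.inv().apply(np.array(pos)-o["eef_pos"])
    rv=(R0.inv()*Rt).as_rotvec()
    print("ROW [[%.4f,%.4f,%.4f],[%.4f,%.4f,%.4f]]"%(*(s/.4),*(rv/2/np.pi)),"| mm",np.round(s*1e3,1),"deg",np.round(np.degrees(rv),2),"rows>=",max(np.linalg.norm(s)/.05,np.degrees(np.linalg.norm(rv))/8.59).round(1))
def down(yaw):
    """tool down, tool x = -(cos yaw, sin yaw): piece x at yaw"""
    x=-np.array([np.cos(yaw),np.sin(yaw),0]);z=np.array([0,0,-1.]);y=np.cross(z,x)
    return R.from_matrix(np.c_[x,y,z])
E
python3 - <<'E'
from station import bot;from h import *
o=bot.get_obs();row(o,[.46,.22,.31],down(0))
E
```

```text
ROW [[-0.9275,-0.8123,-0.1974],[-0.0002,-0.0000,-0.0493]] | mm [-371.  -324.9  -79. ] deg [-8.000e-02 -1.000e-02 -1.775e+01] rows>= 10.0
```

Emit:
play_rows:
  motion:
    - [[-0.93,-0.81,-0.2],[0,0,-0.049]]
    - [[-0.93,-0.81,-0.2],[0,0,-0.049]]
    - [[-0.93,-0.81,-0.2],[0,0,-0.049]]
    - [[-0.93,-0.81,-0.2],[0,0,-0.049]]
    - [[-0.93,-0.81,-0.2],[0,0,-0.049]]
    - [[-0.93,-0.81,-0.2],[0,0,-0.049]]
    - [[-0.93,-0.81,-0.2],[0,0,-0.049]]
    - [[-0.93,-0.81,-0.2],[0,0,-0.049]]

```text
t: 0.95
eef_pos: [0.4107, 0.303, 0.2954]
tool_rot: [-0.0, 0.001, 1.0, -0.001]
contact_force: [0.3, -0.5, -0.5]
gripper_width: 1.0
```

```bash
python3 - <<'E'
from station import bot;from h import *
o=bot.get_obs();print(o['t'],o['eef_pos'],o['q']);row(o,[.46,.22,.31],down(0))
E
```

```text
0.95 [0.41072078 0.30295229 0.29539501] [-0.86060811  0.14294355  0.11470238  1.86927207 -0.01728013  1.13149095
  0.82923025]
ROW [[-0.1236,-0.2072,-0.0363],[-0.0002,-0.0001,-0.0003]] | mm [-49.4 -82.9 -14.5] deg [-0.07 -0.02 -0.11] rows>= 2.0
```

Emit:
play_rows:
  motion:
    - [[-0.12,-0.21,-0.036],[0,0,0]]
    - [[-0.12,-0.21,-0.036],[0,0,0]]
    - [[-0.12,-0.21,-0.036],[0,0,0]]
    - [[-0.12,-0.21,-0.036],[0,0,0]]

```text
t: 1.35
eef_pos: [0.459, 0.2178, 0.31]
tool_rot: [-0.0, 0.003, 1.0, -0.0]
contact_force: [-0.4, 0.4, 0.4]
gripper_width: 1.003
```

```bash
python3 - <<'E'
from station import bot;from h import *;import pickle
c=bot.read_camera("wrist");pickle.dump(c,open("w1.pkl","wb"));cv2.imwrite("pics/w1.png",c["pixels"][:,:,::-1])
P=fcloud(c);print(c["pose"].round(3).tolist(),np.nanpercentile(P[150:200,250:400,2],[5,50,95]))
E
```

```text
[[0.005, 0.956, 0.293, 0.383], [1.0, -0.005, -0.002, 0.219], [-0.0, 0.293, -0.956, 0.453], [0.0, 0.0, 0.0, 1.0]] [-0.00065792  0.0008324   0.02453528]
```

View pics/w1.png

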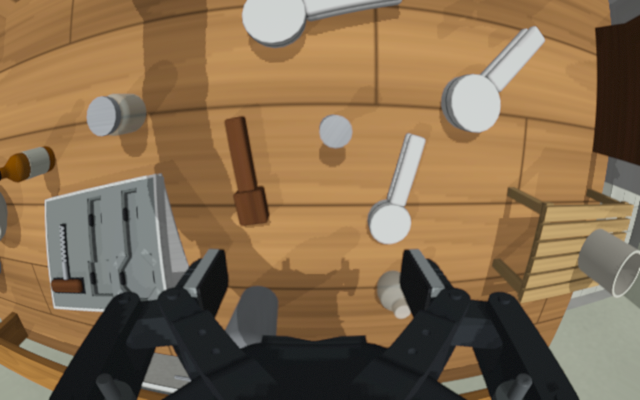

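```bash
cat >> h.py <<'E'
from scipy.optimize import minimize
def rect(p,x0,x1,hw):
    cx=(x0+x1)/2;hx=(x1-x0)/2
    d=np.c_[abs(p[:,0]-cx)-hx,abs(p[:,1])-hw]
    return np.hypot(*np.maximum(d,0).T)+np.minimum(d.max(1),0)
def sdf_press(p): return np.minimum(rect(p,-89,30,12),np.hypot(p[:,0]-48,p[:,1])-32)
def sdf_mud(p): return np.minimum(rect(p,-88,25,13),rect(p,20,72,22))
def fray(c,zplane,fish=True):
    h,w=c["range_z"].shape;f=h/2/np.tan(np.radians(c["fovy"])/2)
    u,v=np.meshgrid(np.arange(w),np.arange(h));du=u-c["cx"];dv=v-c["cy"]
    if fish:
        r=np.hypot(du,dv)+1e-9;t=r/f;d=np.stack([du/r*np.sin(t),dv/r*np.sin(t),np.cos(t)],-1)
    else: d=np.stack([du/f,dv/f,np.ones_like(du)],-1)
    d=d@c["pose"][:3,:3].T;o=c["pose"][:3,3]
    return o+d*((zplane-o[2])/d[...,2])[...,None]
def fitpiece(c,sdf,g,fish=True,zp=.032):
    P=fcloud(c) if fish else cloud(c)
    X=fray(c,zp,fish)[...,:2]*1e3
    g=np.array(g,float)
    w=np.hypot(X[...,0]-g[0],X[...,1]-g[1])<125
    m=((P[...,2]>zp-.004)&(P[...,2]<zp+.007))[w].astype(float);X=X[w]
    def L(q):
        a=q[2];d=X-q[:2];l=np.c_[d@[np.cos(a),np.sin(a)],d@[-np.sin(a),np.cos(a)]]
        return np.abs(1/(1+np.exp(np.clip(sdf(l)/1.0,-30,30)))-m).mean()
    best=None
    r=minimize(L,g,method="Nelder-Mead",options=dict(initial_simplex=g+np.array([[0,0,0],[15,0,0],[0,15,0],[0,0,.2]]),xatol=.01,fatol=1e-7,maxiter=600))
    return r.x,r.fun/m.mean()
E
python3 - <<'E'
from h import *;import pickle
w=pickle.load(open("w1.pkl","rb"));d=pickle.load(open("c0.pkl","rb"))
for n,s,g in(("press",sdf_press,[500,337,-.2]),("mud",sdf_mud,[480,113,.13])):
    print(n,"wrist",fitpiece(w,s,g),"top",fitpiece(d["top"],s,g,False),"side",fitpiece(d["side"],s,g,False))
E
```

```text
press wrist (array([ 5.08562720e+02,  3.43041645e+02, -2.44166558e-01]), np.float64(0.11760749106907659)) top (array([ 5.10222816e+02,  3.41898991e+02, -2.47668666e-01]), np.float64(0.311224987576221)) side (array([ 5.11202185e+02,  3.40840826e+02, -2.46648471e-01]), np.float64(0.17477386025608935))
mud wrist (array([4.82819111e+02, 1.17745669e+02, 1.39205242e-01]), np.float64(0.12603796652263466)) top (array([4.85153562e+02, 1.15406772e+02, 1.41264019e-01]), np.float64(0.30787361533921126)) side (array([4.85062592e+02, 1.14604374e+02, 1.37542593e-01]), np.float64(0.16581238874980378))
```

```bash
python3 - <<'E'
from h import *;import pickle
from station import bot
w=pickle.load(open("w1.pkl","rb"));d=pickle.load(open("c0.pkl","rb"))
rng=np.random.default_rng(0)
for n in("top","side","wrist"):
    c=w if n=="wrist" else d[n];P=(fcloud if n=="wrist" else cloud)(c)
    Q=P.reshape(-1,3);Q=Q[np.isfinite(Q).all(1)]
    Q=Q[(Q[:,0]>.49)&(Q[:,0]<.71)&(abs(Q[:,1]+.155)<.15)&(Q[:,2]>.01)&(Q[:,2]<.14)]
    best=0
    for _ in range(1500):
        a,b,e=Q[rng.choice(len(Q),3,False)];nn=np.cross(b-a,e-a);l=np.linalg.norm(nn)
        if l<1e-4: continue
        nn/=l;nn*=np.sign(nn[2])
        k=abs((Q-a)@nn)<.0015
        if k.sum()>best: best=k.sum();K=k
    I=Q[K];m=I.mean(0);nn=np.linalg.svd(I-m)[2][2];nn*=np.sign(nn[2])
    print(n,best,len(Q),"n",nn.round(4),"tilt",np.degrees(np.arccos(nn[2])).round(2),"az",np.degrees(np.arctan2(-nn[1],-nn[0])).round(2),"mean",m.round(4))
o=bot.get_obs();row(o,[.54,-.155,.28],down(.12)*R.from_rotvec([0,0,0]))
E
```

```text
top 1343 5421 n [-0.4114 -0.0554  0.9098] tilt 24.53 az 7.67 mean [ 0.593  -0.1644  0.0695]
side 2501 6753 n [-0.4016 -0.0587  0.9139] tilt 23.95 az 8.31 mean [ 0.5916 -0.1779  0.0678]
wrist 7846 13716 n [-0.4036 -0.0581  0.9131] tilt 24.07 az 8.18 mean [ 0.578  -0.1509  0.0648]
ROW [[-0.2065,-0.9353,0.0749],[-0.0001,-0.0002,-0.0194]] | mm [ -82.6 -374.1   29.9] deg [-0.05 -0.06 -6.98] rows>= 7.7
```

```bash
cat >> h.py <<'E'
def insR(n=(-.4036,-.0581,.9131),az=8.18):
    n=np.array(n)/np.linalg.norm(n);x=np.array([np.cos(np.radians(az)),np.sin(np.radians(az)),0]);x-=n*(x@n);x/=np.linalg.norm(x)
    return np.c_[x,np.cross(n,x),n]
def tins(A):
    """tool rot for insert axes A"""
    return R.from_matrix(np.c_[-A[:,0],A[:,1],-A[:,2]])
E
python3 - <<'E'
from h import *
from station import bot
A=insR();print(A)
row(bot.get_obs(),[.52,-.167,.255],tins(A))
E
```

```text
[[ 9.03806259e-01 -1.42283427e-01 -4.03595928e-01]
 [ 1.29880869e-01  9.89825953e-01 -5.80994138e-02]
 [ 4.07756308e-01  9.12239766e-05  9.13090787e-01]]
ROW [[-0.1566,-0.9653,0.1374],[-0.0050,-0.0669,-0.0227]] | mm [ -62.6 -386.1   55. ] deg [ -1.8  -24.08  -8.15] rows>= 7.9
```

Emit:
play_rows:
  motion:
    - [[-0.157,-0.965,0.137],[-0.005,-0.067,-0.0227]]
    - [[-0.157,-0.965,0.137],[-0.005,-0.067,-0.0227]]
    - [[-0.157,-0.965,0.137],[-0.005,-0.067,-0.0227]]
    - [[-0.157,-0.965,0.137],[-0.005,-0.067,-0.0227]]
    - [[-0.157,-0.965,0.137],[-0.005,-0.067,-0.0227]]
    - [[-0.157,-0.965,0.137],[-0.005,-0.067,-0.0227]]
    - [[-0.157,-0.965,0.137],[-0.005,-0.067,-0.0227]]
    - [[-0.157,-0.965,0.137],[-0.005,-0.067,-0.0227]]

```text
t: 2.2
eef_pos: [0.5178, -0.1486, 0.2569]
tool_rot: [0.207, -0.071, 0.976, 0.016]
contact_force: [0.1, 1.4, -0.2]
gripper_width: 0.998
```

Emit:
play_rows:
  motion:
    - [[0,0,0],[0,0,0]]
    - [[0,0,0],[0,0,0]]

```text
t: 2.4
eef_pos: [0.5179, -0.1473, 0.2563]
tool_rot: [0.206, -0.072, 0.976, 0.017]
contact_force: [-0.0, 0.7, -0.0]
gripper_width: 1.0
```

```bash
python3 - <<'E'
from station import bot;from h import *;import pickle
o=bot.get_obs();print(o['t'],o['eef_pos'],o['q'].round(2));row(o,[.52,-.167,.255],tins(insR()))
c=bot.read_camera("wrist");pickle.dump(c,open("w2.pkl","wb"));cv2.imwrite("pics/w2.png",c["pixels"][:,:,::-1])
E
```

```text
2.4 [ 0.51789595 -0.14731618  0.25626101] [-0.53  0.03  0.83  2.17 -0.36  0.6   2.27]
ROW [[0.0031,-0.0495,0.0019],[0.0007,-0.0005,0.0004]] | mm [  1.2 -19.8   0.8] deg [ 0.25 -0.17  0.16] rows>= 0.4
```

View pics/w2.png

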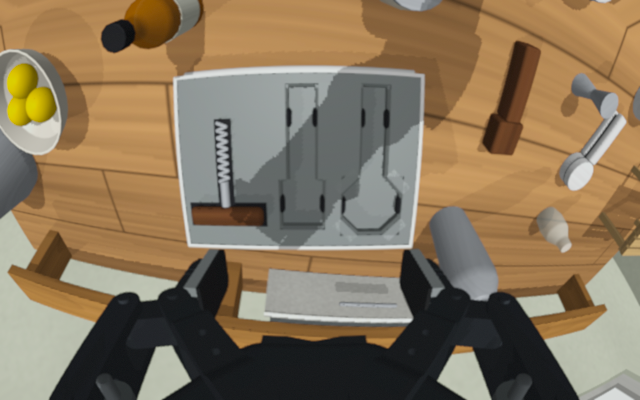

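```bash
cat > ins.py <<'E'
from h import *;import pickle,sys
def planefit(Q,seed=0):
    rng=np.random.default_rng(seed);best=0
    for _ in range(1500):
        a,b,e=Q[rng.choice(len(Q),3,False)];nn=np.cross(b-a,e-a);l=np.linalg.norm(nn)
        if l<1e-4: continue
        nn/=l;nn*=np.sign(nn[2]);k=abs((Q-a)@nn)<.001
        if k.sum()>best: best=k.sum();K=k
    I=Q[K];m=I.mean(0);nn=np.linalg.svd(I-m)[2][2];nn*=np.sign(nn[2]);return nn,m,best
if __name__=="__main__":
    c=pickle.load(open(sys.argv[1],"rb"));P=fcloud(c);Q=P.reshape(-1,3);Q=Q[np.isfinite(Q).all(1)]
    Q=Q[(Q[:,0]>.49)&(Q[:,0]<.71)&(abs(Q[:,1]+.155)<.15)&(Q[:,2]>.01)&(Q[:,2]<.14)]
    n,m,b=planefit(Q);A=insR(n,np.degrees(np.arctan2(-n[1],-n[0])))
    print("n",n,"az",np.degrees(np.arctan2(-n[1],-n[0])),"tilt",np.degrees(np.arccos(n[2])),b)
    h_=((Q-m)@n)*1e3;print("height hist",np.histogram(h_,bins=np.arange(-22,18,2)))
    # rays to face plane
    h,w=c["range_z"].shape;o=c["pose"][:3,3]
    V=P-o;k=((m-o)@n)/(V@n);X=(o+V*k[...,None]-m)@A[:,:2]*1e3;H=((P-m)@n)*1e3
    ok=np.isfinite(H)
    for name,sdf,yg in(("press",sdf_press,85),("mud",sdf_mud,3)):
        for thr,nm in((-1.,"rim"),(-8,"wall")):
            # guess: brute
            m0=(ok&(H<thr)&(H>-20)&(np.abs(X[...,0])<120)&(np.abs(X[...,1])<150))
            kk,l,s,ce=cv2.connectedComponentsWithStats(m0.astype(np.uint8))
            if name=="press" and thr==-1.: print(s[s[:,4]>300].tolist())
            tgt={"press":(370,160),"mud":(303,160)}[name]
            li=l[tgt[1],tgt[0]];M=l==li
            cen=X[M].mean(0);win=ok&(np.abs(X-cen)<[115,38]).all(-1)
            Y=X[win];mm=M[win].astype(float)
            def L(q):
                a=q[2];d=Y-q[:2];ll=np.c_[d@[np.cos(a),np.sin(a)],d@[-np.sin(a),np.cos(a)]]
                return np.abs(1/(1+np.exp(np.clip((sdf(ll)-q[3])/.7,-30,30)))-mm).mean()
            best=None
            for dx in(-20,-8,0,8):
                g=np.array([cen[0]+dx,cen[1],0,3.]);r=minimize(L,g,method="Nelder-Mead",options=dict(initial_simplex=g+np.array([[0]*4,[8,0,0,0],[0,5,0,0],[0,0,.05,0],[0,0,0,2]]),xatol=.01,fatol=1e-7,maxiter=1500))
                if best is None or r.fun<best.fun: best=r
            q=best.x;W=m+A[:,:2]@q[:2]/1e3
            print(name,nm,"off",q[3].round(2),"ang deg",np.degrees(q[2]).round(2),"err",(best.fun/mm.mean()).round(3),"local",q[:2].round(1),"world face pt",W.round(4))
E
python3 ins.py w2.pkl
```

```text
bash:   754 Killed                     python3 ins.py w2.pkl
```

```bash
sed -i 's/np.linalg.svd(I-m)/np.linalg.svd(I-m,full_matrices=False)/' ins.py; time python3 ins.py w2.pkl
```

```text
n [-0.40431116 -0.05827495  0.91276312] az 8.201779845788513 tilt 24.1099683724223 22916
height hist (array([    0,    38,  3894,  4099,   117,   152,   110,   202,   529,
        1093, 14102, 14882,   366,   344,   340,   167,   187,   705,
         390]), array([-22, -20, -18, -16, -14, -12, -10,  -8,  -6,  -4,  -2,   0,   2,
         4,   6,   8,  10,  12,  14,  16]))
[[0, 0, 640, 400, 241211], [161, 48, 260, 20, 1694], [278, 83, 49, 149, 5224], [339, 84, 64, 152, 5494]]
press rim off 4.68 ang deg -0.16 err 0.078 local [12.9 97.5] world face pt [ 0.5809 -0.0685  0.0715]
press wall off 0.9 ang deg -0.02 err 0.107 local [11.3 96.4] world face pt [ 0.5795 -0.0698  0.0708]
mud rim off 4.37 ang deg -0.05 err 0.08 local [12.5 15.9] world face pt [ 0.5921 -0.1493  0.0713]
mud wall off 1.09 ang deg 0.04 err 0.107 local [11.2 16. ] world face pt [ 0.5909 -0.1493  0.0708]
real	0m8.090s
user	0m7.988s
sys	0m0.308s
```

```bash
python3 - <<'E'
from h import *
from station import bot
row(bot.get_obs(),[.50,.25,.25],down(-.1))
E
```

```text
ROW [[-0.0862,0.9867,0.0591],[0.0088,0.0660,0.0389]] | mm [-34.5 394.7  23.6] deg [ 3.16 23.76 14.  ] rows>= 7.9
```

Emit:
play_rows:
  motion:
    - [[-0.03,0.3,-0.03],[0.003,0.02,0.013]]
    - [[-0.086,0.987,0.059],[0.0088,0.066,0.039]]
    - [[-0.086,0.987,0.059],[0.0088,0.066,0.039]]
    - [[-0.086,0.987,0.059],[0.0088,0.066,0.039]]
    - [[-0.086,0.987,0.059],[0.0088,0.066,0.039]]
    - [[-0.086,0.987,0.059],[0.0088,0.066,0.039]]
    - [[-0.086,0.987,0.059],[0.0088,0.066,0.039]]
    - [[-0.086,0.987,0.059],[0.0088,0.066,0.039]]

```text
t: 3.25
eef_pos: [0.4994, 0.2228, 0.2507]
tool_rot: [-0.0, 0.048, 0.999, 0.0]
contact_force: [1.3, -0.3, -0.0]
gripper_width: 0.999
```

```bash
python3 - <<'E'
from h import *
from station import bot
o=bot.get_obs();print(o['eef_pos'],o['q'].round(2));row(o,[.49,.345,.17],down(-.244))
E
```

```text
[0.49938648 0.22275958 0.25067137] [-1.03  0.27  0.6   1.87 -0.18  1.05  1.12]
ROW [[0.0528,0.3018,0.2018],[0.0001,-0.0001,0.0234]] | mm [ 21.1 120.7  80.7] deg [ 0.02 -0.03  8.43] rows>= 2.9
```

Emit:
play_rows:
  motion:
    - [[0.15,0.3,0.2],[0,0,0.0234]]
    - [[0.15,0.3,0.2],[0,0,0.0234]]
    - [[0.15,0.3,0.2],[0,0,0.0234]]
    - [[0.15,0.3,0.2],[0,0,0.0234]]
    - [[0.15,0.3,0.2],[0,0,0.0234]]
    - [[0.15,0.3,0.2],[0,0,0.0234]]
  fingers: 60

```text
t: 3.85
eef_pos: [0.4511, 0.3478, 0.1712]
tool_rot: [-0.0, 0.121, 0.993, 0.0]
contact_force: [1.1, -0.5, -0.4]
gripper_width: 0.704
```

```bash
python3 - <<'E'
from station import bot;from h import *;import pickle
o=bot.get_obs();print(o['eef_pos'],o['q'].round(2))
c=bot.read_camera("wrist");pickle.dump(c,open("w3.pkl","wb"));cv2.imwrite("pics/w3.png",c["pixels"][:,:,::-1])
q,e=fitpiece(c,sdf_press,[508,343,-.244]);print(q,e)
a=q[2];u=np.array([np.cos(a),np.sin(a)])
tgt=q[:2]/1e3-.005*u
row(o,[*tgt,.06],down(a));row(o,[*tgt,.012],down(a))
E
```

```text
[0.45109964 0.34781549 0.17122397] [-1.19  0.41  0.55  1.9  -0.27  0.9   0.81]
[ 5.08189780e+02  3.44334730e+02 -2.51089905e-01] 0.11932023210988481
ROW [[-0.1282,0.0259,0.2780],[0.0000,-0.0000,0.0013]] | mm [-51.3  10.4 111.2] deg [ 0.02 -0.01  0.45] rows>= 2.5
ROW [[-0.1282,0.0259,0.3980],[0.0000,-0.0000,0.0013]] | mm [-51.3  10.4 159.2] deg [ 0.02 -0.01  0.45] rows>= 3.4
```

View pics/w3.png

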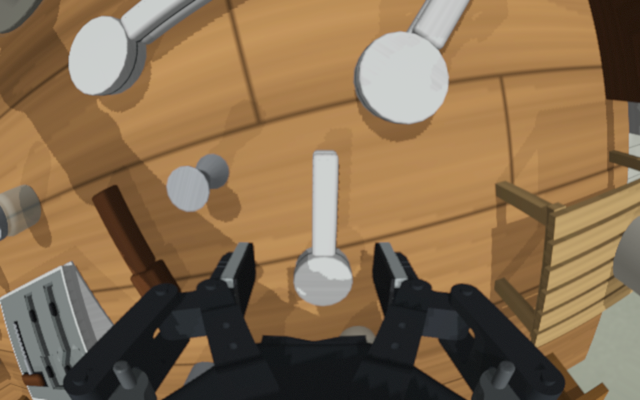

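Emit:
play_rows:
  motion:
    - [[-0.128,0.025,0.15],[0,0,0.001]]
    - [[-0.128,0.025,0.28],[0,0,0.001]]
    - [[-0.128,0.025,0.28],[0,0,0.001]]
    - [[-0.128,0.025,0.35],[0,0,0.001]]
    - [[-0.128,0.025,0.395],[0,0,0.001]]
    - [[-0.128,0.025,0.395],[0,0,0.001]]
    - [[-0.128,0.025,0.395],[0,0,0.001]]

```text
t: 4.6
eef_pos: [0.5053, 0.3437, 0.0149]
tool_rot: [0.001, 0.126, 0.992, 0.001]
contact_force: [0.9, 0.0, -0.0]
gripper_width: 0.704
```

Emit:
play_rows:
  motion:
    - [[0,0,0],[0,0,0]]
    - [[0,0,0],[0,0,0]]
    - [[0,0,0],[0,0,0]]
    - [[0,0,0],[0,0,0]]
    - [[0,0,0],[0,0,0]]
  fingers: 0
  grip_force: 60

```text
t: 5.1
eef_pos: [0.5064, 0.3443, 0.0167]
tool_rot: [0.002, 0.126, 0.992, 0.002]
contact_force: [-0.6, -1.1, 7.6]
gripper_width: 0.263
```

```bash
python3 - <<'E'
from station import bot;from h import *;import pickle
o=bot.get_obs();print(o['eef_pos'],o['q'].round(2),o['contact_force'],o['gripper_width']*85.4)
for n in("wrist","side"):
    c=bot.read_camera(n);cv2.imwrite(f"pics/{n}4.png",c["pixels"][:,:,::-1])
E
```

```text
[0.5064059  0.34429826 0.01668848] [-1.01  0.69  0.42  1.88 -0.44  0.66  1.  ] [-0.58952751 -1.06292031  7.55698928] 22.458469213139672
```

View pics/wrist4.png

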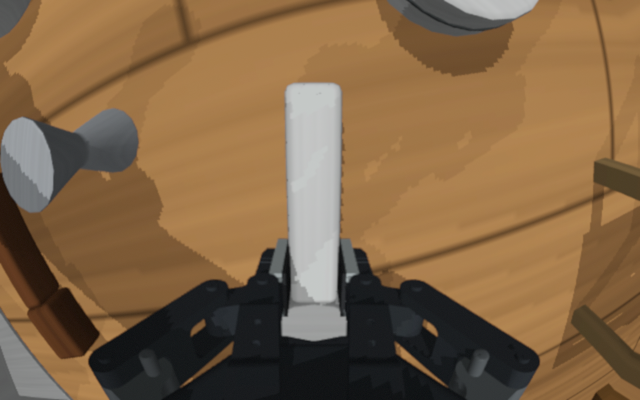

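Emit:
play_rows:
  motion:
    - [[0,0,-0.02],[0,0,0]]
    - [[0,0,-0.1],[0,0,0]]
    - [[0,0,-0.2],[0,0,0]]
    - [[0,0,-0.3],[0,0,0]]
    - [[0,0,-0.4],[0,0,0]]
    - [[0,0,-0.4],[0,0,0]]

```text
t: 5.8
eef_pos: [0.5088, 0.3453, 0.1829]
tool_rot: [0.005, 0.127, 0.992, 0.006]
contact_force: [0.7, 0.5, -2.2]
gripper_width: 0.261
```

```bash
cat >> h.py <<'E'
def tool_cloud(c,o):
    return qR(o["tool_rot"]).inv().apply(fcloud(c).reshape(-1,3)-o["eef_pos"]).reshape(400,640,3)
E
cat > hand.py <<'E'
from station import bot;from h import *;import pickle,sys
tag,hw,tail=sys.argv[1],float(sys.argv[2]),float(sys.argv[3])
o=bot.get_obs();c=bot.read_camera("wrist");pickle.dump((o,c),open(tag+".pkl","wb"));cv2.imwrite(f"pics/{tag}.png",c["pixels"][:,:,::-1])
print(o['t'],o['eef_pos'].round(4),o['contact_force'].round(1),o['gripper_width']*85.4)
T=tool_cloud(c,o)*1e3
m=(abs(T[...,1])<hw+6)&(T[...,0]>16)&(T[...,0]<110)&(T[...,2]>-40)&(T[...,2]<10)
k,l,s,_=cv2.connectedComponentsWithStats(m.astype(np.uint8));m=l==1+np.argmax(s[1:,4])
Q=T[m];print(len(Q),"x",np.percentile(Q[:,0],[1,99]),"z",np.percentile(Q[:,2],[5,50,95]))
# top surface plane: z = a+bx+cy
B=np.c_[np.ones(len(Q)),Q[:,0],Q[:,1]];w=np.ones(len(Q))
for _ in range(20):
    s_=np.linalg.lstsq(B*w[:,None],Q[:,2]*w,rcond=None)[0];r=Q[:,2]-B@s_;w=np.exp(-(r/1.2)**2)
print("top plane z at x=0,y=0",s_[0],"slopes deg x,y",np.degrees(np.arctan(s_[1:])))
K=Q[abs(r)<1.5]
# edges by bins
xs=np.arange(22,80,3.);ctr=[];wid=[]
for x in xs:
    b=K[abs(K[:,0]-x)<1.6,1]
    if len(b)>5: ctr.append((x,(b.min()+b.max())/2));wid.append(b.max()-b.min())
ctr=np.array(ctr);p=np.polyfit(ctr[:,0],ctr[:,1],1);print("centre line y at x=0:",p[1],"slope deg",np.degrees(np.arctan(p[0])),"width",np.median(wid))
xt=np.percentile(K[:,0],99.7);print("tail x",xt,"-> origin at tool x",xt-tail)
E
python3 hand.py g1 12 89
```

```text
5.8 [0.5088 0.3453 0.1829] [ 0.7  0.5 -2.2] 22.255683100571314
8712 x [16.85130013 84.95290209] z [-17.12152917 -15.96509053 -13.86540974]
top plane z at x=0,y=0 -15.93808130759992 slopes deg x,y [-0.11967009  0.00488174]
centre line y at x=0: -0.28490861658836725 slope deg -0.13685428741124084 width 22.245726947856372
tail x 84.93195964789997 -> origin at tool x -4.068040352100027
```

```bash
cat > tgt.py <<'E'
from h import *
N=np.array([-0.40431116,-0.05827495,0.91276312]);A=insR(N,8.20)
M0=np.array([.5809,-.0685,.0715])
HOME={"press":np.array([.5809,-.0685,.0715]),"mud":np.array([.5921,-.1493,.0713])}
def tcp(home,h,off,dx=0,dy=0):
    """h mm above home along n; off = piece origin in tool frame (mm)"""
    Rt=tins(A);return home+A@(np.array([dx,dy,h])/1e3)-Rt.apply(np.array(off)/1e3),Rt
E
python3 - <<'E'
from station import bot;from tgt import *
o=bot.get_obs();row(o,[.49,.12,.27],down(0));print(tcp(HOME["press"],60,[-3,-.3,0])[0],A)
E
```

```text
ROW [[-0.1007,-0.5523,-0.2297],[0.0013,0.0011,-0.0403]] | mm [ -40.3 -220.9  -91.9] deg [  0.47   0.4  -14.52] rows>= 4.9
[ 0.55388825 -0.07209011  0.12504032] [[ 9.03432052e-01 -1.42628934e-01 -4.04311161e-01]
 [ 1.30180809e-01  9.89776231e-01 -5.82749501e-02]
 [ 4.08489271e-01  1.39036416e-05  9.12763121e-01]]
```

Emit:
play_rows:
  motion:
    - [[-0.02,-0.05,-0.12],[0.001,0.001,-0.01]]
    - [[-0.1,-0.25,-0.23],[0.001,0.001,-0.025]]
    - [[-0.1,-0.4,-0.23],[0.001,0.001,-0.04]]
    - [[-0.1,-0.55,-0.23],[0.001,0.001,-0.04]]
    - [[-0.1,-0.55,-0.23],[0.001,0.001,-0.04]]
    - [[-0.1,-0.55,-0.23],[0.001,0.001,-0.04]]
    - [[-0.1,-0.55,-0.23],[0.001,0.001,-0.04]]

```text
t: 6.55
eef_pos: [0.4887, 0.1177, 0.2693]
tool_rot: [-0.001, 0.004, 1.0, 0.001]
contact_force: [-0.1, 1.1, -3.2]
gripper_width: 0.267
```

```bash
python3 - <<'E'
from station import bot;from tgt import *
o=bot.get_obs();print(o['eef_pos'],o['q'].round(2));row(o,*tcp(HOME["press"],90,[-3,-.3,0]))
E
```

```text
[0.48868505 0.11774178 0.26929129] [-0.92  0.16  0.63  1.95 -0.11  1.07  1.33]
ROW [[-0.1364,-0.4784,0.2913],[-0.0048,-0.0670,-0.0236]] | mm [ -54.6 -191.4  116.5] deg [ -1.72 -24.13  -8.5 ] rows>= 4.6
```

Emit:
play_rows:
  motion:
    - [[-0.05,-0.12,0.02],[-0.001,-0.02,-0.006]]
    - [[-0.1,-0.24,0.08],[-0.003,-0.04,-0.012]]
    - [[-0.136,-0.36,0.16],[-0.005,-0.06,-0.02]]
    - [[-0.136,-0.478,0.25],[-0.005,-0.067,-0.0236]]
    - [[-0.136,-0.478,0.29],[-0.005,-0.067,-0.0236]]
    - [[-0.136,-0.478,0.29],[-0.005,-0.067,-0.0236]]
    - [[-0.136,-0.478,0.29],[-0.005,-0.067,-0.0236]]
    - [[-0.136,-0.478,0.29],[-0.005,-0.067,-0.0236]]

```text
t: 7.35
eef_pos: [0.5405, -0.0738, 0.151]
tool_rot: [0.206, -0.069, 0.976, 0.016]
contact_force: [0.4, -0.3, -3.7]
gripper_width: 0.266
```

```bash
python3 hand.py g2 12 89; python3 - <<'E'
from station import bot;from tgt import *
o=bot.get_obs();print(o['q'].round(2));row(o,*tcp(HOME["press"],40,[-3,-.3,0]))
E
```

```text
7.35 [ 0.5405 -0.0738  0.151 ] [ 0.4 -0.3 -3.7] 22.678652637871906
8677 x [16.80914089 84.50368174] z [-17.81185315 -16.66451646 -14.6337776 ]
top plane z at x=0,y=0 -16.641616699868294 slopes deg x,y [-0.11883403  0.3908814 ]
centre line y at x=0: 0.31605779484038177 slope deg 0.12628291182972867 width 22.127994048925576
tail x 84.19120731218814 -> origin at tool x -4.808792687811859
[-0.36  0.23  0.49  2.26 -0.69  0.33  2.43]
ROW [[-0.0011,-0.0035,0.1244],[0.0004,-0.0004,0.0000]] | mm [-0.5 -1.4 49.8] deg [ 0.13 -0.14  0.01] rows>= 1.0
```

View pics/g2.png

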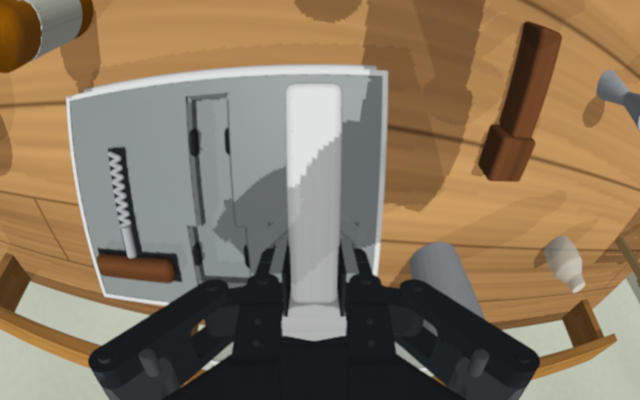

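Emit:
play_rows:
  motion:
    - [[0,-0.003,0.06],[0,0,0]]
    - [[0,-0.003,0.125],[0,0,0]]
    - [[0,-0.003,0.125],[0,0,0]]
    - [[0,-0.003,0.125],[0,0,0]]

```text
t: 7.8
eef_pos: [0.5619, -0.0692, 0.1068]
tool_rot: [0.207, -0.071, 0.976, 0.016]
contact_force: [0.0, -0.4, -2.9]
gripper_width: 0.265
```

```bash
python3 hand.py g3 12 89; python3 - <<'E'
from station import bot;from tgt import *
o=bot.get_obs();print(o['q'].round(2));row(o,*tcp(HOME["press"],20,[-3.7,0,0]))
E
```

```text
7.8 [ 0.5619 -0.0692  0.1068] [ 0.  -0.4 -2.9] 22.61377277490904
8678 x [16.79511028 84.50463842] z [-17.80154718 -16.65532298 -14.61574102]
top plane z at x=0,y=0 -16.650245657125332 slopes deg x,y [-0.09916819  0.20843059]
centre line y at x=0: 0.43509950688104443 slope deg -0.11044716463761751 width 22.204388389736934
tail x 84.16585475260273 -> origin at tool x -4.834145247397274
[-0.21  0.34  0.32  2.25 -0.9   0.25  2.63]
ROW [[0.0029,-0.0039,0.0511],[0.0005,-0.0002,0.0003]] | mm [ 1.2 -1.5 20.4] deg [ 0.17 -0.08  0.1 ] rows>= 0.4
```

View pics/g3.png

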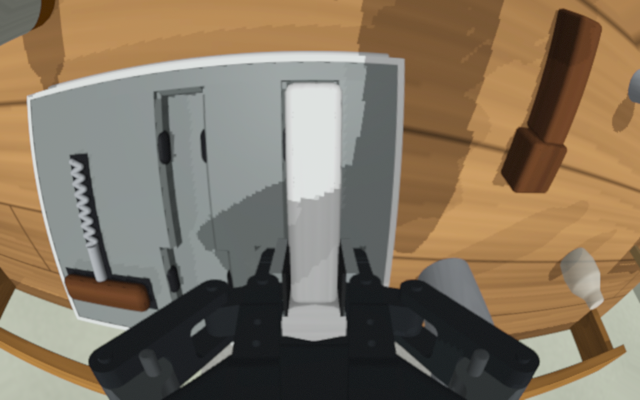

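Emit:
play_rows:
  motion:
    - [[0.002,-0.005,0.03],[0,0,0]]
    - [[0.002,-0.005,0.05],[0,0,0]]
    - [[0.002,-0.005,0.05],[0,0,0]]
    - [[0.002,-0.005,0.05],[0,0,0]]

```text
t: 8.25
eef_pos: [0.57, -0.0704, 0.0899]
tool_rot: [0.208, -0.071, 0.975, 0.016]
contact_force: [-0.0, 0.1, -2.9]
gripper_width: 0.264
```

```bash
python3 hand.py g4 12 89; python3 - <<'E'
from station import bot;from tgt import *;import cv2,pickle
o=bot.get_obs();print(o['q'].round(2));row(o,*tcp(HOME["press"],10,[-3.7,0,0]))
o,c=pickle.load(open("g4.pkl","rb"));im=c["pixels"][40:260,200:420,::-1];cv2.imwrite("pics/g4z.png",cv2.resize(im,None,fx=2.7,fy=2.7,interpolation=cv2.INTER_CUBIC))
E
```

```text
8.25 [ 0.57   -0.0704  0.0899] [-0.   0.1 -2.9] 22.539693979455254
8669 x [16.83363483 84.45562915] z [-17.82429865 -16.67218979 -14.62906956]
top plane z at x=0,y=0 -16.623299110529366 slopes deg x,y [-0.15124433  0.21174697]
centre line y at x=0: 0.4433719374809281 slope deg 0.014280894936210783 width 22.180305258827772
tail x 84.45688058020481 -> origin at tool x -4.54311941979519
[-0.14  0.38  0.24  2.23 -0.97  0.21  2.71]
ROW [[0.0028,0.0009,0.0283],[0.0004,-0.0000,0.0003]] | mm [ 1.1  0.3 11.3] deg [ 0.16 -0.    0.12] rows>= 0.2
```

View pics/g4z.png

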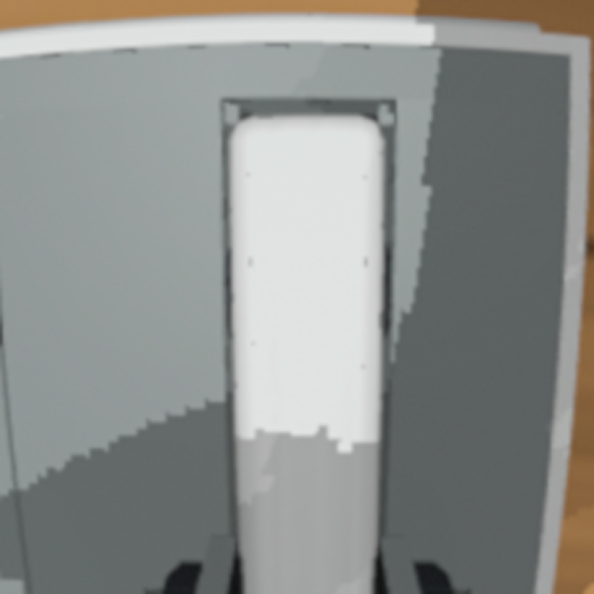

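```bash
cat > rim.py <<'E'
from tgt import *;import pickle,sys
o,c=pickle.load(open(sys.argv[1]+".pkl","rb"));T=tool_cloud(c,o)*1e3
# face plane in tool frame
m=(T[...,2]>-10)&(T[...,2]<45)&(abs(T[...,1])<60)&(abs(T[...,1])>22)&(T[...,0]>25)&(T[...,0]<92)
Q=T[m];z0=np.median(Q[:,2]);Q=Q[abs(Q[:,2]-z0)<6];B=np.c_[np.ones(len(Q)),Q[:,:2]];w=np.ones(len(Q))
for _ in range(20):
    s=np.linalg.lstsq(B*w[:,None],Q[:,2]*w,rcond=None)[0];w=np.exp(-((Q[:,2]-B@s)/1)**2)
print("face z at tcp",s[0],"slopes deg",np.degrees(np.arctan(s[1:])))
H=T[...,2]-(s[0]+s[1]*T[...,0]+s[2]*T[...,1])  # + = below face
L=[];Rr=[]
for x in np.arange(45,84,3.):
    b=(abs(T[...,0]-x)<1.6)&(abs(H)<.7)&(abs(T[...,1])<35)
    y=T[...,1][b];l=y[y<0];r=y[y>0]
    L.append(l.max() if len(l) else np.nan);Rr.append(r.min() if len(r) else np.nan)
print("left",np.round(L,1),"right",np.round(Rr,1),"centre",np.nanmedian(np.array(L)+Rr)/2)
b=(abs(T[...,1])<8)&(abs(H)<.7)&(T[...,0]>70)&(T[...,0]<120);print("tail rim x",np.percentile(T[...,0][b],[0,1,5]))
E
python3 rim.py g4;python3 rim.py g3
```

```text
face z at tcp 21.285738003901518 slopes deg [-0.00705721  0.12386865]
left [-15.6 -15.  -14.9 -14.8 -15.3 -15.3 -15.3 -15.8 -16.2 -15.7 -15.6 -15.7
 -16.1] right [16.  16.  15.9 15.8 16.3 15.7 16.7 16.6 16.6 16.6 17.  17.1 16.5] centre 0.4777959112410137
tail rim x [89.66059703 90.75333272 91.30271069]
face z at tcp 39.84016960049501 slopes deg [0.1534677  0.12133687]
left [-17.4 -16.7 -17.2 -16.6 -17.1 -17.1 -18.3 -18.2 -18.2 -18.1 -18.1 -18.1
 -18.6] right [17.6 17.5 17.5 17.4 17.3 17.3 17.2 17.2 17.2 17.2 17.7 17.7 17.6] centre -0.20052340451638706
tail rim x [90.10206938 90.64403417 90.82770499]
```

Emit:
play_rows:
  motion:
    - [[0.001,0,0.01],[0,0,0]]
    - [[0.001,0,0.018],[0,0,0]]
    - [[0.001,0,0.025],[0,0,0]]
    - [[0.001,0,0.025],[0,0,0]]

```text
t: 8.7
eef_pos: [0.5738, -0.0698, 0.0803]
tool_rot: [0.208, -0.071, 0.975, 0.016]
contact_force: [0.7, 0.8, -1.9]
gripper_width: 0.265
```

```bash
python3 hand.py g5 12 89;python3 rim.py g5; python3 - <<'E'
from station import bot;from tgt import *
o=bot.get_obs();print(o['q'].round(3));row(o,*tcp(HOME["press"],0,[-3.7,0,0]))
E
```

```text
8.7 [ 0.5738 -0.0698  0.0803] [ 0.7  0.8 -1.9] 22.62793995111842
8657 x [16.76652719 84.42698135] z [-17.81643439 -16.67875053 -14.63061542]
top plane z at x=0,y=0 -16.625374988033393 slopes deg x,y [-0.14428986  0.27120545]
centre line y at x=0: 0.2525697381388869 slope deg 0.13391088393605752 width 22.223498177528057
tail x 84.42207370479301 -> origin at tool x -4.577926295206993
face z at tcp 10.979529364790874 slopes deg [-0.01521668  0.08344459]
left [-15.2 -14.1 -15.  -15.9 -14.  -15.4 -16.3 -15.3 -15.3 -15.7 -15.7 -15.2
 -15.1] right [14.9 14.9 14.9 14.8 16.3 14.8 16.7 17.1 17.  17.1 16.5 16.5 16.5] centre 0.4092110994050895
tail rim x [89.35313199 89.92894306 90.85204948]
[-0.112  0.402  0.208  2.23  -1.024  0.197  2.76 ]
ROW [[0.0018,0.0006,0.0278],[0.0005,-0.0000,0.0003]] | mm [ 0.7  0.3 11.1] deg [ 0.17 -0.01  0.1 ] rows>= 0.2
```

Emit:
play_rows:
  motion:
    - [[0.001,0,0.008],[0,0,0]]
    - [[0.001,0,0.015],[0,0,0]]
    - [[0.001,0,0.02],[0,0,0]]
    - [[0.001,0,0.02],[0,0,0]]

```text
t: 9.15
eef_pos: [0.5769, -0.0694, 0.0727]
tool_rot: [0.208, -0.071, 0.975, 0.016]
contact_force: [2.0, 0.6, -4.8]
gripper_width: 0.259
```

```bash
python3 hand.py g6 12 89;python3 rim.py g6; python3 - <<'E'
from station import bot;from tgt import *
o=bot.get_obs();print(o['q'].round(3));row(o,*tcp(HOME["press"],0,[-3.7,0,0]))
E
```

```text
9.15 [ 0.5769 -0.0694  0.0727] [ 2.   0.6 -4.8] 22.132091871595016
14353 x [ 17.11244861 105.1050255 ] z [-17.63151374 -15.83920332   6.27579158]
top plane z at x=0,y=0 -21.82022694358169 slopes deg x,y [13.02481554 -0.08246061]
centre line y at x=0: 0.3599202088827307 slope deg 0.07225816338683375 width 23.24404883163482
tail x 106.01227555868851 -> origin at tool x 17.012275558688515
face z at tcp 2.721161390638775 slopes deg [-0.01762042  0.07725488]
left [-15.4 -15.3 -15.2 -15.2 -15.6 -16.  -15.9 -15.4 -16.2 -15.8 -15.2 -15.2
 -15.2] right [16.7 16.2 16.1 17.  16.  16.  16.4 16.8 16.8 17.2 16.6 16.6 16.1] centre 0.46017083916022195
tail rim x [89.17003837 89.66188797 91.00234233]
[-0.101  0.42   0.194  2.225 -1.083  0.186  2.818]
ROW [[0.0013,0.0007,0.0070],[0.0004,-0.0001,0.0003]] | mm [0.5 0.3 2.8] deg [ 0.16 -0.02  0.11] rows>= 0.1
```

Emit:
play_rows:
  motion:
    - [[0.001,0,0.006],[0,0,0]]
    - [[0.001,0,0.006],[0,0,0]]
    - [[0.001,0,0.006],[0,0,0]]

```text
t: 9.5
eef_pos: [0.5778, -0.0692, 0.0702]
tool_rot: [0.208, -0.071, 0.975, 0.016]
contact_force: [3.8, 0.8, -6.0]
gripper_width: 0.262
```

```bash
sed -i 's/(T\[...,2\]<10)/(T[...,2]<-10)/' hand.py; python3 hand.py g7 12 89;python3 rim.py g7; python3 - <<'E'
from station import bot
print(bot.get_obs()['q'].round(3))
E
```

```text
9.5 [ 0.5778 -0.0692  0.0702] [ 3.8  0.8 -6. ] 22.34994019659562
8660 x [16.86453823 84.4721275 ] z [-17.78715725 -16.64976254 -14.65883317]
top plane z at x=0,y=0 -16.620706113652325 slopes deg x,y [-0.12446068  0.14716932]
centre line y at x=0: 0.6616711411870752 slope deg -0.29497631380728173 width 22.237416110308878
tail x 84.31364554603168 -> origin at tool x -4.68635445396832
face z at tcp 0.02241814237940953 slopes deg [0.0038629  0.07003906]
left [-15.5 -15.  -15.9 -14.9 -15.7 -15.6 -15.6 -15.6 -15.5 -16.3 -15.5 -15.4
 -15.8] right [15.9 16.4 15.8 15.3 16.6 16.1 16.6 16.9 16.5 16.8 16.4 16.4 16.8] centre 0.4586251986702372
tail rim x [88.89556662 89.8256377  90.72600564]
[-0.1    0.427  0.192  2.224 -1.108  0.183  2.842]
```

Emit:
play_rows:
  motion:
    - [[0,0,0.003],[0,0,0]]
    - [[0,0,0.003],[0,0,0]]
    - [[0,0,0.003],[0,0,0]]

```text
t: 9.85
eef_pos: [0.578, -0.0692, 0.0694]
tool_rot: [0.208, -0.071, 0.975, 0.016]
contact_force: [-3.8, -0.1, 5.2]
gripper_width: 0.264
```

Emit:
play_rows:
  motion:
    - [[0,0,0],[0,0,0]]
    - [[0,0,0],[0,0,0]]
    - [[0,0,-0.005],[0,0,0]]
    - [[0,0,-0.02],[0,0,0]]
    - [[0,0,-0.06],[0,0,0]]
    - [[0,0,-0.15],[0,0,0]]
    - [[0,0,-0.25],[0,0,0]]
    - [[0,0,-0.25],[0,0,0]]
  fingers: 42

```text
t: 10.65
eef_pos: [0.5381, -0.0758, 0.1646]
tool_rot: [0.211, -0.071, 0.975, 0.016]
contact_force: [0.2, 0.1, 0.1]
gripper_width: 0.493
```

```bash
cat > chk.py <<'E'
from station import bot;from tgt import *;import pickle,sys
tag=sys.argv[1]
from ins import planefit
o=bot.get_obs();c=bot.read_camera("wrist");pickle.dump((o,c),open(tag+".pkl","wb"));cv2.imwrite(f"pics/{tag}.png",c["pixels"][:,:,::-1])
print(o['t'],o['eef_pos'].round(4),o['q'].round(2),o['contact_force'].round(1),o['gripper_width']*85.4)
P=fcloud(c);Q=P.reshape(-1,3);Q=Q[np.isfinite(Q).all(1)]
Q=Q[(Q[:,0]>.49)&(Q[:,0]<.71)&(abs(Q[:,1]+.155)<.15)&(Q[:,2]>.01)&(Q[:,2]<.14)]
n,m,b=planefit(Q);B=insR(n,8.2)
print("n",n.round(4))
for nm in HOME:
    L=((P-HOME[nm])@B)*1e3;L[...,2]=((P-m)@n)*1e3
    k=(abs(L[...,1])<9)&(L[...,0]>-84)&(L[...,0]<70)&(L[...,2]>-18)&(L[...,2]<50)
    for a,b_ in((-84,-60),(-60,-30),(-30,0),(0,30),(30,65)):
        s=k&(L[...,0]>a)&(L[...,0]<b_);z=L[...,2][s]
        if len(z)>20: print(nm,(a,b_),len(z),"height over face",np.percentile(z,[10,50,90]).round(1))
E
python3 chk.py r1
```

```text
10.65 [ 0.5381 -0.0758  0.1646] [-0.48  0.21  0.64  2.27 -0.72  0.37  2.47] [0.2 0.1 0.1] 42.128826365292504
n [-0.405  -0.0586  0.9124]
press (-84, -60) 767 height over face [15.5 16.4 17.3]
press (-60, -30) 959 height over face [15.5 16.3 17.2]
press (-30, 0) 861 height over face [15.4 16.2 17.1]
press (0, 30) 786 height over face [15.  16.  16.9]
press (30, 65) 760 height over face [15.2 16.  16.9]
mud (-84, -60) 537 height over face [-16.8 -15.9 -15. ]
mud (-60, -30) 655 height over face [-16.8 -15.9 -15. ]
mud (-30, 0) 615 height over face [-16.9 -16.  -15.2]
mud (0, 30) 571 height over face [-16.8 -16.1 -15.2]
mud (30, 65) 577 height over face [-16.9 -16.1 -15.3]
```

View pics/r1.png

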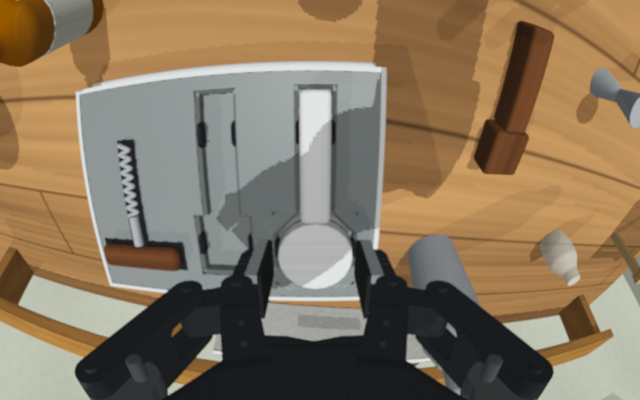

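```bash
python3 - <<'E'
from station import bot;from tgt import *
o=bot.get_obs();row(o,[.48,.02,.22],down(.139));row(o,[.43,.11,.17],down(.139))
E
```

```text
ROW [[0.0412,0.2558,-0.1743],[0.0006,0.0676,0.0012]] | mm [ 16.5 102.3 -69.7] deg [ 0.21 24.34  0.43] rows>= 2.8
ROW [[0.1755,0.4964,-0.0974],[0.0006,0.0676,0.0012]] | mm [ 70.2 198.6 -39. ] deg [ 0.21 24.34  0.43] rows>= 4.3
```

Emit:
play_rows:
  motion:
    - [[0.02,0.1,-0.12],[0,0.02,0.001]]
    - [[0.041,0.2,-0.17],[0,0.04,0.001]]
    - [[0.06,0.32,-0.17],[0,0.06,0.001]]
    - [[0.12,0.42,-0.13],[0,0.0676,0.001]]
    - [[0.175,0.496,-0.1],[0,0.0676,0.001]]
    - [[0.175,0.496,-0.1],[0,0.0676,0.001]]
    - [[0.175,0.496,-0.1],[0,0.0676,0.001]]
    - [[0.175,0.496,-0.1],[0,0.0676,0.001]]
  fingers: 60

```text
t: 11.5
eef_pos: [0.4298, 0.1096, 0.1707]
tool_rot: [-0.0, -0.071, 0.997, 0.001]
contact_force: [0.3, -1.0, 0.7]
gripper_width: 0.704
```

```bash
python3 - <<'E'
from station import bot;from h import *;import pickle
o=bot.get_obs();print(o['eef_pos'],o['q'].round(2))
c=bot.read_camera("wrist");pickle.dump(c,open("w5.pkl","wb"));cv2.imwrite("pics/w5.png",c["pixels"][:,:,::-1])
q,e=fitpiece(c,sdf_mud,[483,117,.139]);print(q,e)
a=q[2];u=np.array([np.cos(a),np.sin(a)])
tgt=q[:2]/1e3-.004*u
row(o,[*tgt,.06],down(a));row(o,[*tgt,.015],down(a))
E
```

```text
[0.42975517 0.10964369 0.17066027] [-1.12  0.22  0.84  2.19 -0.23  0.82  1.59]
[4.83037681e+02 1.16543677e+02 1.40833573e-01] 0.12581743244385993
ROW [[-0.1245,-0.0026,0.2766],[0.0005,-0.0001,0.0001]] | mm [-49.8  -1.  110.6] deg [ 0.17 -0.04  0.05] rows>= 2.4
ROW [[-0.1246,-0.0029,0.3891],[0.0005,-0.0001,0.0001]] | mm [-49.8  -1.2 155.6] deg [ 0.17 -0.04  0.05] rows>= 3.3
```

View pics/w5.png

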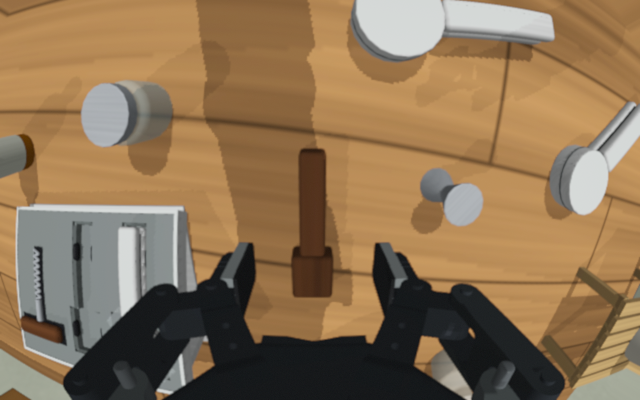

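Emit:
play_rows:
  motion:
    - [[-0.124,-0.003,0.15],[0,0,0]]
    - [[-0.124,-0.003,0.28],[0,0,0]]
    - [[-0.124,-0.003,0.28],[0,0,0]]
    - [[-0.124,-0.003,0.35],[0,0,0]]
    - [[-0.124,-0.003,0.39],[0,0,0]]
    - [[-0.124,-0.003,0.39],[0,0,0]]
    - [[-0.124,-0.003,0.39],[0,0,0]]

```text
t: 12.25
eef_pos: [0.4806, 0.114, 0.0155]
tool_rot: [0.0, -0.069, 0.998, 0.002]
contact_force: [0.2, 0.3, -0.0]
gripper_width: 0.702
```

Emit:
play_rows:
  motion:
    - [[0,0,0],[0,0,0]]
    - [[0,0,0],[0,0,0]]
    - [[0,0,0],[0,0,0]]
    - [[0,0,0],[0,0,0]]
    - [[0,0,0],[0,0,0]]
  fingers: 0
  grip_force: 60

```text
t: 12.75
eef_pos: [0.4815, 0.1143, 0.0169]
tool_rot: [0.001, -0.069, 0.998, 0.002]
contact_force: [-1.0, -0.2, 9.5]
gripper_width: 0.287
```

Emit:
play_rows:
  motion:
    - [[0,0,-0.02],[0,0,0]]
    - [[0,0,-0.1],[0,0,0]]
    - [[0,0,-0.2],[0,0,0]]
    - [[0,0,-0.3],[0,0,0]]
    - [[0,0,-0.4],[0,0,0]]
    - [[0,0,-0.4],[0,0,0]]

```text
t: 13.35
eef_pos: [0.484, 0.1142, 0.1817]
tool_rot: [0.005, -0.069, 0.998, 0.004]
contact_force: [1.8, 0.6, -1.8]
gripper_width: 0.284
```

```bash
python3 hand.py m1 13 88; python3 - <<'E'
from station import bot;from tgt import *
o=bot.get_obs();print(o['q'].round(2));row(o,[.49,-.02,.27],down(.139))
E
```

```text
13.35 [0.484  0.1142 0.1817] [ 1.8  0.6 -1.8] 24.22274913181805
9345 x [16.75364762 84.4987468 ] z [-16.89916673 -15.74172926 -13.69042089]
top plane z at x=0,y=0 -15.6977268452873 slopes deg x,y [-0.13272461 -0.04390243]
centre line y at x=0: 0.6871318276171268 slope deg -0.20561665516325986 width 24.01134525133617
tail x 84.47837042362274 -> origin at tool x -3.521629576377265
[-1.06  0.32  0.86  2.08 -0.33  0.87  1.69]
ROW [[0.0257,-0.3338,-0.2293],[0.0011,0.0013,-0.0001]] | mm [  10.3 -133.5  -91.7] deg [ 0.4   0.46 -0.04] rows>= 3.2
```

View pics/m1.png

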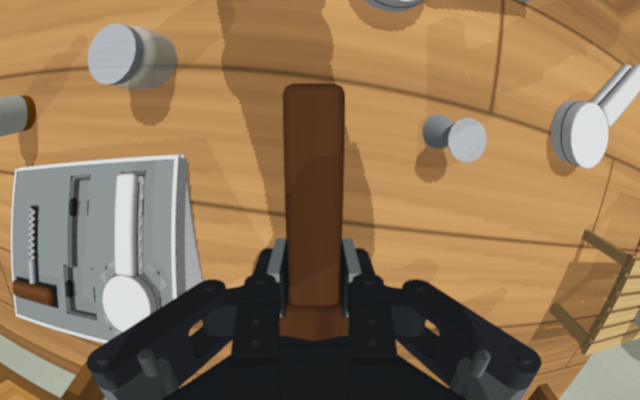

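Emit:
play_rows:
  motion:
    - [[0.01,-0.05,-0.12],[0.001,0.001,0]]
    - [[0.025,-0.15,-0.23],[0.001,0.001,0]]
    - [[0.025,-0.25,-0.23],[0.001,0.001,0]]
    - [[0.025,-0.334,-0.23],[0.001,0.001,0]]
    - [[0.025,-0.334,-0.23],[0.001,0.001,0]]
    - [[0.025,-0.334,-0.23],[0.001,0.001,0]]

```text
t: 14.0
eef_pos: [0.4893, -0.0205, 0.2692]
tool_rot: [-0.0, -0.068, 0.998, 0.0]
contact_force: [-0.3, 0.2, -1.5]
gripper_width: 0.286
```

```bash
python3 - <<'E'
from station import bot;from tgt import *
o=bot.get_obs();print(o['eef_pos'],o['q'].round(2));row(o,*tcp(HOME["mud"],90,[-2.8,.5,0]))
E
```

```text
[ 0.48927477 -0.02052724  0.26921745] [-0.96  0.18  1.    1.99 -0.17  1.07  1.83]
ROW [[-0.1128,-0.3560,0.2919],[-0.0001,-0.0670,-0.0011]] | mm [ -45.1 -142.4  116.8] deg [ -0.03 -24.13  -0.41] rows>= 3.8
```

Emit:
play_rows:
  motion:
    - [[-0.04,-0.12,0.02],[0,-0.02,0]]
    - [[-0.08,-0.24,0.08],[0,-0.04,0]]
    - [[-0.11,-0.356,0.16],[0,-0.06,-0.001]]
    - [[-0.113,-0.356,0.25],[0,-0.067,-0.001]]
    - [[-0.113,-0.356,0.29],[0,-0.067,-0.001]]
    - [[-0.113,-0.356,0.29],[0,-0.067,-0.001]]
    - [[-0.113,-0.356,0.29],[0,-0.067,-0.001]]

```text
t: 14.7
eef_pos: [0.5524, -0.1546, 0.1521]
tool_rot: [0.206, -0.069, 0.976, 0.015]
contact_force: [-0.1, 0.8, -1.2]
gripper_width: 0.289
```

```bash
python3 hand.py m2 13 88; python3 - <<'E'
from station import bot;from tgt import *
o=bot.get_obs();print(o['q'].round(2));row(o,*tcp(HOME["mud"],35,[-2.8,.5,0]))
E
```

```text
14.7 [ 0.5524 -0.1546  0.1521] [-0.1  0.8 -1.2] 24.650320965466626
9344 x [16.77422564 84.38766203] z [-17.48835718 -16.38317235 -14.17694526]
top plane z at x=0,y=0 -16.422960177745928 slopes deg x,y [-0.05218279  0.26571361]
centre line y at x=0: 0.5506865442968752 slope deg -0.07617110761545857 width 24.091615824731136
tail x 84.09459040891456 -> origin at tool x -3.9054095910854443
[-0.31  0.32  0.67  2.19 -0.92  0.47  2.81]
ROW [[0.0031,-0.0031,0.1398],[0.0001,-0.0002,0.0001]] | mm [ 1.2 -1.2 55.9] deg [ 0.03 -0.06  0.04] rows>= 1.1
```

View pics/m2.png

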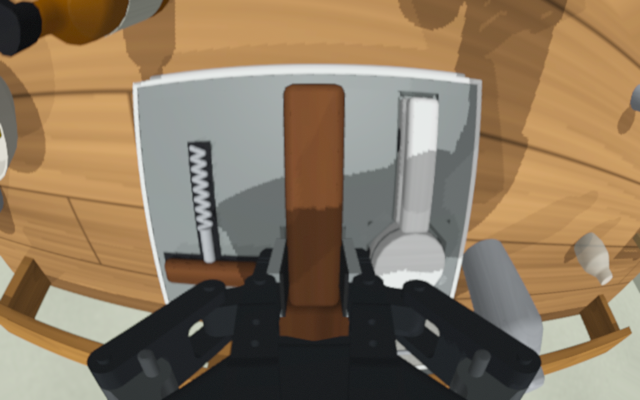

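Emit:
play_rows:
  motion:
    - [[0.003,-0.003,0.04],[0,0,0]]
    - [[0.003,-0.003,0.075],[0,0,0]]
    - [[0.003,-0.003,0.075],[0,0,0]]
    - [[0.003,-0.003,0.075],[0,0,0]]

```text
t: 15.15
eef_pos: [0.5663, -0.152, 0.1274]
tool_rot: [0.209, -0.072, 0.975, 0.015]
contact_force: [-0.0, 0.5, -1.7]
gripper_width: 0.291
```

```bash
python3 - <<'E'
from station import bot;from tgt import *
o=bot.get_obs();print(o['q'].round(3));row(o,*tcp(HOME["mud"],35,[-2.8,.5,0]))
E
```

```text
[-0.235  0.373  0.579  2.187 -1.028  0.433  2.9  ]
ROW [[0.0052,-0.0038,0.0669],[0.0002,0.0001,0.0006]] | mm [ 2.1 -1.5 26.7] deg [0.08 0.03 0.22] rows>= 0.5
```

```bash
python3 - <<'E'
from station import bot;from tgt import *
o=bot.get_obs();row(o,[.483,.0,.25],down(.139));row(o,[.483,.114,.2],down(.139))
E
```

```text
ROW [[0.0118,0.4064,-0.3414],[0.0002,0.0671,0.0013]] | mm [   4.7  162.6 -136.5] deg [ 0.08 24.14  0.46] rows>= 4.2
ROW [[0.0248,0.6884,-0.2103],[0.0002,0.0671,0.0013]] | mm [  9.9 275.3 -84.1] deg [ 0.08 24.14  0.46] rows>= 5.8
```

Emit:
play_rows:
  motion:
    - [[0,0,-0.12],[0,0,0]]
    - [[0,0.1,-0.22],[0,0.01,0]]
    - [[0.005,0.22,-0.3],[0,0.03,0]]
    - [[0.01,0.33,-0.34],[0,0.05,0.001]]
    - [[0.015,0.45,-0.32],[0,0.067,0.001]]
    - [[0.02,0.57,-0.27],[0,0.067,0.001]]
    - [[0.025,0.688,-0.21],[0,0.067,0.001]]
    - [[0.025,0.688,-0.21],[0,0.067,0.001]]

```text
t: 15.95
eef_pos: [0.4831, 0.1173, 0.2011]
tool_rot: [0.001, -0.072, 0.997, 0.001]
contact_force: [0.4, -0.4, -1.7]
gripper_width: 0.286
```

```bash
python3 - <<'E'
from station import bot;from tgt import *
o=bot.get_obs();print(o['eef_pos'],o['q'].round(2));row(o,[.483,.114,.03],down(.139))
E
```

```text
[0.48308595 0.11726477 0.20106282] [-1.12  0.3   0.92  2.05 -0.3   0.92  1.67]
ROW [[0.0027,-0.0087,0.4276],[0.0002,0.0005,0.0007]] | mm [  1.1  -3.5 171.1] deg [0.09 0.17 0.24] rows>= 3.4
```

Emit:
play_rows:
  motion:
    - [[0,-0.008,0.12],[0,0,0]]
    - [[0,-0.008,0.24],[0,0,0]]
    - [[0,-0.008,0.35],[0,0,0]]
    - [[0,-0.008,0.42],[0,0,0]]
    - [[0,-0.008,0.43],[0,0,0]]
    - [[0,-0.008,0.43],[0,0,0]]

```text
t: 16.55
eef_pos: [0.4846, 0.1147, 0.0301]
tool_rot: [0.002, -0.072, 0.997, 0.001]
contact_force: [0.5, 1.0, -1.5]
gripper_width: 0.284
```

```bash
python3 - <<'E'
from station import bot;from tgt import *
o=bot.get_obs();print(o['eef_pos'],o['q'].round(2));row(o,[*o['eef_pos'][:2],.0168],down(.139))
E
```

```text
[0.48462737 0.11473473 0.03012392] [-0.85  0.58  0.63  2.16 -0.63  0.59  1.96]
ROW [[0.0001,-0.0000,0.0333],[0.0002,0.0006,0.0007]] | mm [ 0.1 -0.  13.3] deg [0.06 0.22 0.27] rows>= 0.3
```

Emit:
play_rows:
  motion:
    - [[0,0,0.02],[0,0,0]]
    - [[0,0,0.034],[0,0,0]]
    - [[0,0,0.034],[0,0,0]]
    - [[0,0,0.034],[0,0,0]]

```text
t: 16.95
eef_pos: [0.485, 0.1149, 0.017]
tool_rot: [0.002, -0.072, 0.997, 0.001]
contact_force: [-0.1, 1.8, -1.6]
gripper_width: 0.287
```

Emit:
play_rows:
  motion:
    - [[0,0,0],[0,0,0]]
    - [[0,0,0],[0,0,0]]
    - [[0,0,0],[0,0,0]]
    - [[0,0,-0.05],[0,0,0]]
    - [[0,0,-0.15],[0,0,0]]
    - [[0,0,-0.25],[0,0,0]]
    - [[0,0,-0.35],[0,0,0]]
    - [[0,0,-0.35],[0,0,0]]
  fingers: 60

```text
t: 17.75
eef_pos: [0.4874, 0.115, 0.1613]
tool_rot: [0.006, -0.071, 0.997, 0.002]
contact_force: [0.7, 0.9, -0.3]
gripper_width: 0.699
```

```bash
python3 - <<'E'
from station import bot;from tgt import *
o=bot.get_obs();print(o['eef_pos'],o['q'].round(2))
d=down(.139)*R.from_rotvec([0,0,np.pi]);row(o,[.483,.116,.16],d)
row(o,[.483,.116,.16],down(.139)*R.from_rotvec([0,0,-np.pi/2]))
c=bot.read_camera("wrist");cv2.imwrite("pics/w6.png",c["pixels"][:,:,::-1]);print(fitpiece(c,sdf_mud,[483,116,.14]))
E
```

```text
[0.48738402 0.11501685 0.16131486] [-1.06  0.37  0.88  2.09 -0.39  0.84  1.76]
ROW [[0.0105,0.0040,0.0032],[-0.0030,0.0010,-0.4993]] | mm [4.2 1.6 1.3] deg [  -1.09    0.37 -179.76] rows>= 20.9
ROW [[0.0105,0.0040,0.0032],[-0.0010,0.0020,-0.2494]] | mm [4.2 1.6 1.3] deg [ -0.36   0.73 -89.77] rows>= 10.5
(array([4.86390601e+02, 1.15536240e+02, 1.43713801e-01]), np.float64(0.13109232632316697))
```

Emit:
play_rows:
  motion:
    - [[0.01,0.004,0],[0,0,0.022]]
    - [[0.01,0.004,0],[0,0,0.045]]

```text
t: 18.0
eef_pos: [0.4807, 0.1163, 0.1585]
tool_rot: [0.003, 0.072, 0.997, 0.003]
contact_force: [0.1, 0.3, -0.1]
gripper_width: 0.703
```

```bash
python3 - <<'E'
from station import bot
print(bot.get_obs()['q'].round(2))
E
```

```text
[-1.12  0.4   0.95  2.1  -0.44  0.85  1.52]
```

Emit:
play_rows:
  motion:
    - [[0,0,0],[0,0,0.18]]
    - [[0,0,0],[0,0,0.18]]
    - [[0,0,0],[0,0,0.18]]
    - [[0,0,0],[0,0,0.18]]
    - [[0,0,0],[0,0,0.18]]
    - [[0,0,0],[0,0,0.18]]
    - [[0,0,0],[0,0,0.18]]
    - [[0,0,0],[0,0,0.18]]

```text
t: 18.8
eef_pos: [0.4799, 0.1161, 0.1573]
tool_rot: [0.001, 0.598, 0.802, 0.003]
contact_force: [0.1, -0.6, -0.3]
gripper_width: 0.703
```

Emit:
play_rows:
  motion:
    - [[0,0,0],[0,0,0.18]]
    - [[0,0,0],[0,0,0.18]]
    - [[0,0,0],[0,0,0.18]]
    - [[0,0,0],[0,0,0.18]]
    - [[0,0,0],[0,0,0.18]]
    - [[0,0,0],[0,0,0.18]]
    - [[0,0,0],[0,0,0.18]]
    - [[0,0,0],[0,0,0.18]]

```text
t: 19.6
eef_pos: [0.4791, 0.1157, 0.1559]
tool_rot: [-0.0, 0.935, 0.354, 0.002]
contact_force: [0.2, 0.3, -0.2]
gripper_width: 0.702
```

```bash
cat >> h.py <<'E'
def downF(yaw): return down(yaw)*R.from_rotvec([0,0,np.pi])
E
python3 - <<'E'
from station import bot;from tgt import *
o=bot.get_obs();print(o['eef_pos'],o['q'].round(2))
row(o,[.54,.123,.16],downF(.143))
E
```

```text
[0.47913463 0.11570221 0.15590217] [-1.33  0.77  1.42  2.11 -0.88  1.09 -0.3 ]
ROW [[0.1261,0.0871,-0.0097],[-0.0001,-0.0007,0.0925]] | mm [50.4 34.9 -3.9] deg [-3.000e-02 -2.400e-01  3.329e+01] rows>= 3.9
```

Emit:
play_rows:
  motion:
    - [[0,0,0.07],[0,0,0]]
    - [[0,0,0.15],[0,0,0]]
    - [[0,0,0.2],[0,0,0]]
    - [[0,0,0.2],[0,0,0]]

```text
t: 20.0
eef_pos: [0.4771, 0.1152, 0.073]
tool_rot: [-0.0, 0.935, 0.354, -0.001]
contact_force: [-0.9, -0.3, 0.5]
gripper_width: 0.704
```

```bash
python3 - <<'E'
from station import bot;from tgt import *
o=bot.get_obs();print(o['eef_pos'],o['q'].round(2))
row(o,[.483,.116,.075],downF(.143))
E
```

```text
[0.47706347 0.11520608 0.07299836] [-1.23  0.84  1.24  2.17 -1.03  0.96 -0.21]
ROW [[0.0124,0.0083,-0.0050],[-0.0001,0.0003,0.0924]] | mm [ 5.   3.3 -2. ] deg [-0.05  0.1  33.25] rows>= 3.9
```

```bash
cat > kin.py <<'E'
from h import *;import pickle,glob
from scipy.optimize import least_squares
def T(alpha,a,theta,d):
    ca,sa,ct,st=np.cos(alpha),np.sin(alpha),np.cos(theta),np.sin(theta)
    return np.array([[ct,-st,0,a],[st*ca,ct*ca,-sa,-d*sa],[st*sa,ct*sa,ca,d*ca],[0,0,0,1]])
SG=np.array([-1,1,-1,1,-1,1,-1])
P0=np.array([0,.267,.293,.0525,.0775,.3425,.076,.097+.17,0,0,0]) # yaw,d1,d3,a4,a5,d5,a7,d7,toolyaw,q offs..
def fk(q,p,sg=SG):
    q=np.asarray(q)*sg;h=np.pi/2
    M=T(0,0,q[0]+p[0],p[1])@T(-h,0,q[1],0)@T(h,0,q[2],p[2])@T(h,p[3],q[3],0)@T(h,p[4],q[4],p[5])@T(h,0,q[5]+p[9],0)@T(-h,p[6],q[6]+p[8],p[7])
    return M
def data():
    D=[]
    for f in glob.glob("[gmr][0-9].pkl"):
        o,c=pickle.load(open(f,"rb"));D.append((o["q"],o["eef_pos"],qR(o["tool_rot"]).as_matrix()))
    D.append(([-1.369,.477,.022,1.555,-.011,1.109,-.083],[.206,.6425,.2305],qR([0,.154,.988,-.001]).as_matrix()))
    D.append(([-0.86060811,0.14294355,0.11470238,1.86927207,-0.01728013,1.13149095,0.82923025],[0.41072,.30295,.29540],qR([0,.001,1,-.001]).as_matrix()))
    return D
def fit(extra=[]):
    D=data()+extra
    best=None
    import itertools
    for s in itertools.product([1,-1],repeat=4):
      for ty in(0,np.pi):
        sg=np.array([s[0],1,s[1],1,s[2],1,s[3]])
        def r(p):
            out=[]
            for q,x,Rm in D:
                M=fk(q,p,sg);out+=list((M[:3,3]-x)*3);out+=list((M[:3,:3]-Rm).ravel()*.5)
            return out
        p=P0.copy();p[8]=ty
        x=least_squares(r,p,max_nfev=60)
        if best is None or x.cost<best[0]: best=(x.cost,x.x,sg)
    return best
if __name__=="__main__":
    from station import bot
    o=bot.get_obs();ex=[(o["q"],o["eef_pos"],qR(o["tool_rot"]).as_matrix())]
    b=fit(ex);print(b);pickle.dump(b,open("kin.pkl","wb"))
    for q,x,Rm in data()+ex:
        M=fk(q,b[1],b[2]);print(((M[:3,3]-x)*1e3).round(1),np.degrees(R.from_matrix(M[:3,:3].T@Rm).magnitude()).round(2))
E
time python3 kin.py
```

```text
(np.float64(1.668042743661154), array([-0.15963032,  0.00755998,  0.29334797,  0.8844694 ,  0.28545114,
       -0.34411068, -0.00493878,  0.09233828, -1.16321899,  0.90734892,
        0.        ]), array([-1,  1, -1,  1, -1,  1, -1]))
[-0.4  4.5 -0.4] 42.14
[26.3 -8.2  1.8] 16.27
[ -0.8 -26.6   2.3] 36.88
[ 0.2 -9.5 -1.8] 34.02
[-2.3 14.9  8.9] 52.05
[ -5.8 -11.5  -1.1] 34.35
[-2.1 13.8  7.8] 50.91
[-31.6 -12.1  -4.9] 33.76
[-1.4 11.2  5.1] 48.2
[-1.3  8.7  2.6] 45.74
[ 42.1 -14.9  -4.7] 62.1
[  1.7 -20.7  19.3] 36.41
[ 34.5   3.5 -35. ] 28.98
real	0m25.049s
user	0m25.149s
sys	0m0.078s
```

```bash
cat > kin2.py <<'E'
from kin import *
import itertools
ax='zyzyzyz'
def rots(q,sg,yaw,c):
    Rs=[];M=R.from_euler('z',yaw)
    for i in range(7):
        M=M*R.from_euler(ax[i],sg[i]*q[i]);Rs.append(M)
    return Rs,M*R.from_euler('z',c)
if __name__=="__main__":
    from station import bot
    o=bot.get_obs();D=data()+[(o["q"],o["eef_pos"],qR(o["tool_rot"]).as_matrix())]
    best=None
    for s in itertools.product([1,-1],repeat=6):
        sg=(s[0],1)+tuple(s[1:])
        for y0 in(0,np.pi/2,np.pi,-np.pi/2):
            for c0 in (0,np.pi):
                f=lambda v:np.concatenate([(rots(q,sg,v[0],v[1])[1].as_matrix()-Rm).ravel() for q,x,Rm in D[-5:]])
                r=least_squares(f,[y0,c0],max_nfev=15)
                if best is None or r.cost<best[0]: best=(r.cost,r.x,sg)
    print(best)
    _,(yaw,c),sg=best
    # positions: linear in link vectors: sum R_i v_i (i=1..7) + base
    B=[];Y=[]
    for q,x,Rm in D:
        Rs,_=rots(q,sg,yaw,c);B.append(np.hstack([np.eye(3)]+[m.as_matrix() for m in Rs]));Y.append(x)
    B=np.vstack(B);Y=np.concatenate(Y)
    lam=1e-3;v=np.linalg.solve(B.T@B+lam**2*np.eye(24),B.T@Y)
    print((v.reshape(8,3)*1e3).round(1));print("res mm",((B@v-Y).reshape(-1,3)*1e3).round(1).tolist())
    for q,x,Rm in D: print(np.degrees(R.from_matrix(rots(q,sg,yaw,c)[1].as_matrix().T@Rm).magnitude()).round(2),end=" ")
    pickle.dump((yaw,c,sg,v),open("kin2.pkl","wb"))
E
time python3 kin2.py
```

```text
(np.float64(8.071043822147472e-06), array([-1.46643652e-05,  1.57081186e+00]), (-1, 1, -1, 1, -1, 1, -1))
[[ 2.000e-01 -0.000e+00  1.431e+02]
 [-3.000e-01 -1.520e+01  1.431e+02]
 [ 4.000e-01 -1.520e+01  2.706e+02]
 [ 1.400e+00 -1.570e+01  2.706e+02]
 [ 4.000e-01 -1.570e+01  2.355e+02]
 [-4.000e-01 -1.000e-01  2.355e+02]
 [ 4.000e-01 -1.000e-01  1.630e+02]
 [-1.000e-01 -1.000e-01  1.630e+02]]
res mm [[0.0, 0.0, 0.0], [0.1, 0.1, 0.1], [-0.1, -0.2, -0.3], [0.0, 0.0, 0.1], [0.0, -0.0, -0.1], [-0.0, 0.1, 0.1], [0.0, -0.0, -0.1], [-0.1, 0.0, 0.0], [0.0, -0.0, -0.1], [0.0, -0.0, -0.0], [-0.1, 0.1, 0.3], [0.0, -0.1, -0.2], [0.0, -0.0, 0.0]]
0.0 0.0 0.0 0.0 0.0 0.0 0.0 0.0 0.0 0.0 0.16 0.05 0.0 
real	0m45.302s
user	0m40.535s
sys	0m0.144s
```

```bash
cat > sim.py <<'E'
from kin2 import *
from tgt import *
yaw,c,sg,v=pickle.load(open("kin2.pkl","rb"));V=v.reshape(8,3)
LO=np.array([-2.96,-.34,-1.41,.24,-1.37,.17,-2.96]);HI=np.array([2.96,2.1,1.46,2.44,4.51,1.92,2.96])
def FK(q):
    Rs,Rt=rots(q,sg,yaw,c);p=V[0].copy()
    for m,w in zip(Rs,V[1:]): p=p+m.apply(w)
    return p,Rt
def err(q,p,Rt):
    a,b=FK(q);return np.r_[p-a,(Rt*b.inv()).as_rotvec()]
def jac(q):
    J=np.zeros((6,7))
    for i in range(7):
        d=q.copy();d[i]+=1e-5;a,b=FK(d);a0,b0=FK(q);J[:3,i]=(a-a0)/1e-5;J[3:,i]=(b*b0.inv()).as_rotvec()/1e-5
    return J
def track(q,p,Rt,n=20):
    q=np.array(q,float);p0,R0=FK(q);rv=(R0.inv()*Rt).as_rotvec()
    for k in range(1,n+1):
        pt=p0+(p-p0)*k/n;Rk=R0*R.from_rotvec(rv*k/n)
        for _ in range(3): q=q+np.linalg.pinv(jac(q))@err(q,pt,Rk)
    return q
def solve_q3(q3,p,Rt,seed):
    """solve with q3 fixed"""
    best=None
    idx=[0,1,3,4,5,6]
    def f(z):
        q=np.empty(7);q[idx]=z;q[2]=q3;return err(q,p,Rt)
    r=least_squares(f,np.array(seed)[idx],xtol=1e-12)
    q=np.empty(7);q[idx]=r.x;q[2]=q3
    return q,np.abs(r.fun).max()
E
python3 - <<'E'
from sim import *
seed=[-.1,.43,.19,2.22,-1.1,.18,2.84]
for nm in("mud","press"):
  for h in(0,16,90):
    p,Rt=tcp(HOME[nm],h,[-2.8,.5,0]);print(nm,h)
    s=seed
    for q3 in np.arange(-1.4,1.45,.2):
        q,e=solve_q3(q3,p,Rt,s)
        if e<1e-4: print(q.round(2),"ok" if ((q>LO)&(q<HI)).all() else [i+1 for i in range(7) if not LO[i]<q[i]<HI[i]]);
# tracking test: from current flipped rot reverse
o=pickle.load(open("m1.pkl","rb"))[0];o2=pickle.load(open("m2.pkl","rb"))[0]
q=track(o["q"],[.4893,-.0205,.2692],qR([0,-.068,.998,0]));print(q.round(2),"obs -.96 .18 1. 1.99 -.17 1.07 1.83")
q=track(q,o2["eef_pos"],qR(o2["tool_rot"]));print(q.round(2),o2["q"].round(2))
E
```

```text
mud 0
[ 1.22  1.   -1.4   2.08 -1.72 -0.84  3.97] [5, 6, 7]
[ 1.13  0.82 -1.2   2.08 -1.85 -0.61  4.01] [5, 6, 7]
[ 1.01  0.68 -1.    2.09 -2.   -0.44  4.1 ] [5, 6, 7]
[ 0.87  0.59 -0.8   2.1  -2.21 -0.32  4.25] [5, 6, 7]
[ 0.72  0.53 -0.6   2.11  0.64  0.23  1.36] ok
[ 0.56  0.49 -0.4   2.12  0.18  0.18  1.77] ok
[ 0.39  0.46 -0.2   2.13 -0.36  0.17  2.28] ok
[ 0.23  0.46 -0.    2.14 -0.79  0.21  2.69] ok
[ 0.06  0.47  0.2   2.15 -1.07  0.27  2.94] ok
[-0.1   0.49  0.4   2.16 -1.25  0.35  3.1 ] [7]
[-0.25  0.53  0.6   2.17 -1.37  0.45  3.2 ] [5, 7]
[-0.39  0.61  0.8   2.18 -1.47  0.57  3.26] [5, 7]
[-0.51  0.72  1.    2.18 -1.56  0.73  3.31] [5, 7]
[-0.61  0.9   1.2   2.19 -1.65  0.95  3.32] [5, 7]
[-1.77 -1.39  1.4   2.19  1.6   1.28  0.84] [2]
mud 16
[ 1.23  0.95 -1.4   2.09 -1.77 -0.81  4.  ] [5, 6, 7]
[ 1.14  0.77 -1.2   2.09 -1.92 -0.59  4.06] [5, 6, 7]
[ 1.02  0.64 -1.    2.1  -2.09 -0.43  4.17] [5, 6, 7]
[ 0.88  0.55 -0.8   2.1   0.83  0.32  1.2 ] ok
[ 0.72  0.49 -0.6   2.11  0.51  0.24  1.47] ok
[ 0.56  0.45 -0.4   2.12  0.1   0.2   1.85] ok
[ 0.4   0.43 -0.2   2.14 -0.34  0
[... 2840 characters left out ...]
.34  1.38] ok
[ 0.61  0.27 -0.6   2.21  0.23  0.3   1.57] ok
[ 0.43  0.24 -0.4   2.22  0.03  0.29  1.75] ok
[ 0.25  0.22 -0.2   2.23 -0.15  0.29  1.92] ok
[ 0.08  0.22 -0.    2.24 -0.32  0.29  2.08] ok
[-0.1   0.22  0.2   2.25 -0.47  0.3   2.23] ok
[-0.28  0.22  0.4   2.26 -0.62  0.32  2.37] ok
[-0.44  0.24  0.6   2.27 -0.77  0.35  2.51] ok
[-0.61  0.28  0.8   2.28 -0.91  0.4   2.66] ok
[-0.75  0.34  1.    2.28 -1.07  0.47  2.8 ] ok
[-1.82 -1.27  1.2   2.29  1.44  1.38  0.65] [2]
[-1.75 -0.92  1.4   2.29  1.3   0.97  0.7 ] [2]
[-0.94  0.17  0.98  1.99 -0.17  1.06  1.82] obs -.96 .18 1. 1.99 -.17 1.07 1.83
[-0.26  0.31  0.62  2.19 -0.89  0.46  2.77] [-0.31  0.32  0.67  2.2  -0.92  0.47  2.81]
```

```bash
cat > srch.py <<'E'
from sim import *
import time
E3=np.eye(3)
def Rm(i,t):
    c_,s_=np.cos(t),np.sin(t)
    return np.array([[c_,-s_,0],[s_,c_,0],[0,0,1.]]) if ax[i]=='z' else np.array([[c_,0,s_],[0,1.,0],[-s_,0,c_]])
RC=Rm(0,c);RY=Rm(0,yaw)
def fkj(q):
    M=RY;p=V[0].copy();O=[];A_=[]
    for i in range(7):
        a=M[:,2] if ax[i]=='z' else M[:,1]
        A_.append(a*sg[i]);O.append(p.copy());M=M@Rm(i,sg[i]*q[i]);p=p+M@V[i+1]
    # joint axis passes through O
    A_=np.array(A_);O=np.array(O)
    return p,M@RC,np.vstack([np.cross(A_,p-O).T,A_.T])
def trk(q,p,Rt,step=.012):
    q=np.array(q,float);p0,M0,_=fkj(q);R0=R.from_matrix(M0);rv=(R0.inv()*Rt).as_rotvec()
    n=int(max(np.linalg.norm(p-p0)/step,np.linalg.norm(rv)/.06,1))+1;mg=9
    Rk=(R0*R.from_rotvec(np.outer(np.arange(1,n+1)/n,rv))).as_matrix()
    for k in range(n):
        pt=p0+(p-p0)*(k+1)/n
        for _ in range(2):
            a,M,J=fkj(q);e=Rk[k]@M.T;w=.5*np.array([e[2,1]-e[1,2],e[0,2]-e[2,0],e[1,0]-e[0,1]])
            dq=np.linalg.lstsq(J,np.r_[pt-a,w],rcond=None)[0]
            if np.abs(dq).max()>.4: return q,-1
            q=q+dq
        mg=min(mg,(q-LO).min(),(HI-q).min())
    return q,mg
G=np.array([.4824,.1150])
def tail(q,flip,full=False):
    Rf=R.from_rotvec([0,0,np.pi]) if flip else R.identity()
    d=down(.1437)*Rf
    hm,Rt=HOME["mud"],tins(A)*Rf
    ps=[([*G,.08],d),([*G,.016],d),([*G,.12],d),([.50,.08,.14],d),(hm+A@[0,.12,.085],Rt),(hm+A@[0,0,.07],Rt),(hm+A@[0,0,.02],Rt),(hm,Rt)]
    mg=9;Ls=[]
    for p,r in ps:
        q,m=trk(q,np.array(p),r);mg=min(mg,m);Ls.append(q.round(2).tolist())
        if mg<.02 and not full: return mg,Ls
    return mg,Ls
if __name__=="__main__":
    from station import bot
    q0=bot.get_obs()["q"]
    for i,qq in enumerate([q0]):
        t=time.time();a,b,J=fkj(qq);print(np.abs(jac(np.array(qq))-J).max())
        for fl in(0,1):
            if fl==0: q1,_=trk(q0,np.array([.4824,.115,.157]),down(.1437)*R.from_rotvec([0,0,np.pi/2]));q1,m=trk(q1,np.array([.4824,.115,.157]),down(.1437))
            else: q1=q0
            print(fl,tail(q1,fl,True),time.time()-t)
    rng=np.random.default_rng(1);t=time.time();res=[]
    while time.time()-t<400:
        nw=rng.integers(1,4);q=q0;mg=9;W=[]
        fl=rng.integers(2)
        for _ in range(nw):
            p=rng.uniform([.35,-.15,.22],[.65,.45,.4]);ya=rng.uniform(-2,4.5);ti=rng.uniform(-.6,.6,2)
            r=down(ya)*R.from_rotvec([ti[0],ti[1],0]);q,m=trk(q,p,r);mg=min(mg,m);W.append((p.round(3).tolist(),round(ya,2),ti.round(2).tolist()))
            if mg<.03: break
        if mg<.03: continue
        m,L=tail(q,fl);mg=min(m,mg)
        if mg>.06: res.append((mg,fl,W,L));
    res.sort(key=lambda r:-r[0])
    for r in res[:6]: print(round(r[0],3),r[1],r[2],r[3][-1])
    pickle.dump(res,open("res.pkl","wb"));print(len(res))
E
python3 srch.py
```

```text
2.384691728460342e-06
0 (np.float64(0.020066897468844935), [[-0.9, 0.48, 0.68, 2.14, -0.48, 0.67, 1.83], [-0.8, 0.59, 0.56, 2.16, -0.6, 0.55, 1.92], [-0.96, 0.42, 0.75, 2.12, -0.41, 0.75, 1.77], [-0.9, 0.4, 0.77, 2.08, -0.39, 0.81, 1.82], [-0.51, 0.23, 0.56, 2.29, -0.67, 0.3, 2.34], [-0.1, 0.33, 0.42, 2.18, -0.86, 0.39, 2.74], [0.0, 0.43, 0.28, 2.16, -1.02, 0.31, 2.89], [0.04, 0.47, 0.22, 2.15, -1.07, 0.28, 2.94]]) 0.1061701774597168
1 (np.float64(-0.22488125961761152), [[-1.25, 0.94, 1.35, 2.15, -1.11, 1.08, -0.71], [-1.19, 1.01, 1.22, 2.18, -1.24, 1.0, -0.64], [-1.29, 0.91, 1.43, 2.13, -1.03, 1.14, -0.76], [-1.22, 0.88, 1.45, 2.09, -0.99, 1.16, -0.72], [-1.04, 0.64, 1.39, 2.31, -1.39, 0.77, -0.14], [-0.66, 0.68, 1.25, 2.2, -1.41, 0.85, 0.06], [-0.59, 0.76, 1.13, 2.19, -1.54, 0.83, 0.14], [-0.56, 0.79, 1.09, 2.18, -1.59, 0.82, 0.17]]) 0.16599464416503906
0.148 1 [([0.509, 0.194, 0.321], 4.48, [0.18, 0.48]), ([0.453, -0.048, 0.397], -0.06, [-0.52, 0.01])] [-0.04, 0.48, 0.33, 2.15, -1.18, 0.32, -0.11]
0.147 1 [([0.513, -0.149, 0.224], -0.31, [-0.22, 0.09]), ([0.63, 0.144, 0.285], -0.7, [-0.36, 0.46]), ([0.569, 0.272, 0.368], 4.39, [-0.43, 0.4])] [-0.04, 0.48, 0.33, 2.15, -1.17, 0.32, -0.11]
0.147 1 [([0.52, 0.047, 0.311], -0.72, [-0.23, 0.5]), ([0.49, 0.11, 0.356], 4.19, [0.03, 0.54])] [-0.07, 0.48, 0.37, 2.15, -1.21, 0.34, -0.08]
0.143 1 [([0.415, -0.079, 0.387], 0.12, [0.31, 0.32]), ([0.541, 0.391, 0.328], 0.25, [-0.16, -0.02]), ([0.528, 0.019, 0.362], -1.43, [-0.4, 0.43])] [-0.09, 0.49, 0.39, 2.16, -1.23, 0.35, -0.07]
0.142 1 [([0.485, 0.168, 0.35], 0.33, [-0.11, 0.06]), ([0.436, 0.417, 0.309], -0.47, [-0.6, -0.05])] [-0.09, 0.49, 0.39, 2.16, -1.23, 0.35, -0.07]
0.136 1 [([0.495, 0.345, 0.24], -1.04, [0.3, 0.26]), ([0.526, 0.316, 0.221], 0.21, [-0.52, 0.16]), ([0.503, 0.054, 0.274], -1.32, [-0.34, -0.18])] [-0.01, 0.47, 0.29, 2.15, -1.14, 0.31, -0.14]
309
```

```bash
cat > wp.py <<'E'
from srch import *
W1=(np.array([.52,.047,.311]),down(-.72)*R.from_rotvec([-.23,.5,0]))
W2=(np.array([.49,.11,.356]),down(4.19)*R.from_rotvec([.03,.54,0]))
W3=(np.array([*G,.20]),downF(.1437))
E
python3 - <<'E'
from wp import *
from station import bot
o=bot.get_obs();q=o["q"]
for w in[(np.array([.477,.115,.16]),qR(o["tool_rot"])),W1,W2,W3]:
    q,m=trk(q,*w);print(q.round(2),round(m,2))
print(tail(q,1,True))
row(o,[.477,.115,.16],qR(o["tool_rot"]));row(o,*W1)
E
```

```text
[-1.33  0.76  1.43  2.11 -0.87  1.1  -0.31] 0.03
[-0.58  0.44  0.89  1.75 -0.72  1.57  1.36] 0.03
[-1.07 -0.17  0.93  2.07 -0.39  0.9  -0.44] 0.17
[-1.02  0.27  0.79  2.05 -0.24  0.92 -1.52] 0.18
(np.float64(0.09888859693318655), [[-0.87, 0.47, 0.64, 2.14, -0.46, 0.67, -1.34], [-0.78, 0.58, 0.53, 2.16, -0.57, 0.54, -1.25], [-0.93, 0.41, 0.71, 2.11, -0.39, 0.75, -1.4], [-0.87, 0.39, 0.73, 2.08, -0.36, 0.8, -1.35], [-0.48, 0.23, 0.53, 2.29, -0.65, 0.3, -0.83], [-0.08, 0.33, 0.38, 2.18, -0.84, 0.38, -0.42], [0.03, 0.43, 0.25, 2.16, -0.98, 0.3, -0.28], [0.07, 0.46, 0.19, 2.14, -1.04, 0.27, -0.23]])
ROW [[-0.0008,-0.0000,-0.2175],[0.0000,0.0000,0.0000]] | mm [ -0.3  -0.  -87. ] deg [0. 0. 0.] rows>= 1.7
ROW [[-0.0332,0.1981,-0.5952],[0.0398,0.0903,-0.2628]] | mm [ -13.3   79.2 -238.1] deg [ 14.32  32.51 -94.61] rows>= 11.8
```

Emit:
play_rows:
  motion:
    - [[-0.003,0.017,-0.05],[0.0033,0.0075,-0.022]]
    - [[-0.006,0.033,-0.1],[0.0066,0.015,-0.044]]
    - [[-0.008,0.05,-0.15],[0.01,0.0226,-0.066]]
    - [[-0.011,0.066,-0.2],[0.0133,0.03,-0.088]]
    - [[-0.014,0.083,-0.25],[0.0166,0.0376,-0.11]]
    - [[-0.017,0.1,-0.3],[0.02,0.045,-0.131]]
    - [[-0.02,0.116,-0.35],[0.0232,0.0527,-0.153]]
    - [[-0.022,0.132,-0.4],[0.0265,0.06,-0.175]]

```text
t: 20.8
eef_pos: [0.5054, 0.0685, 0.2345]
tool_rot: [-0.138, 0.593, 0.781, 0.139]
contact_force: [1.8, 0.0, -0.1]
gripper_width: 0.701
```

```bash
python3 - <<'E'
from wp import *
from station import bot
o=bot.get_obs();q=o["q"];print(q.round(2),o["eef_pos"]);row(o,*W1)
for w in[W1,W2,W3]:
    q,m=trk(q,*w);print(q.round(2),round(m,2))
print(tail(q,1,True)[1][-1])
E
```

```text
[-0.83  0.41  1.05  1.98 -0.77  1.23  0.86] [0.50536329 0.06852464 0.23446025]
ROW [[0.0154,0.0318,-0.1990],[0.0133,0.0300,-0.0871]] | mm [  6.2  12.7 -79.6] deg [  4.77  10.79 -31.37] rows>= 3.9
[-0.57  0.43  0.88  1.75 -0.72  1.57  1.35] 0.35
[-1.05 -0.17  0.92  2.07 -0.4   0.9  -0.43] 0.17
[-1.01  0.27  0.78  2.05 -0.24  0.91 -1.53] 0.19
[0.08, 0.46, 0.18, 2.14, -1.03, 0.27, -0.24]
```

Tracking matches the model. Continue.

Emit:
play_rows:
  motion:
    - [[0.004,0.008,-0.05],[0.0033,0.0075,-0.022]]
    - [[0.008,0.016,-0.1],[0.0066,0.015,-0.044]]
    - [[0.012,0.024,-0.15],[0.01,0.0225,-0.065]]
    - [[0.015,0.032,-0.2],[0.0133,0.03,-0.087]]
    - [[0.015,0.032,-0.2],[0.0133,0.03,-0.087]]

```text
t: 21.3
eef_pos: [0.5219, 0.0443, 0.313]
tool_rot: [-0.189, 0.34, 0.901, 0.193]
contact_force: [-0.2, -0.2, 0.2]
gripper_width: 0.7
```

```bash
python3 - <<'E'
from wp import *
from station import bot
o=bot.get_obs();q=o["q"];print(q.round(2),o["eef_pos"]);row(o,*W2)
for w in[W2,W3]:
    q,m=trk(q,*w);print(q.round(2),round(m,2))
print(tail(q,1,True)[1][-1])
E
```

```text
[-0.56  0.43  0.88  1.74 -0.72  1.57  1.35] [0.52185802 0.04432328 0.31296006]
ROW [[0.1949,0.0831,0.0031],[-0.0742,-0.0154,0.1966]] | mm [77.9 33.2  1.3] deg [-26.7   -5.53  70.79] rows>= 8.8
[-1.05 -0.17  0.92  2.07 -0.4   0.9  -0.43] 0.17
[-1.01  0.27  0.78  2.05 -0.24  0.91 -1.53] 0.19
[0.08, 0.46, 0.18, 2.14, -1.02, 0.27, -0.24]
```

Emit:
play_rows:
  motion:
    - [[0.022,0.009,0],[-0.0082,-0.0017,0.0218]]
    - [[0.043,0.018,0],[-0.0165,-0.0034,0.0437]]
    - [[0.065,0.028,0.001],[-0.0247,-0.005,0.0655]]
    - [[0.087,0.037,0.001],[-0.033,-0.0068,0.0874]]
    - [[0.108,0.046,0.002],[-0.041,-0.0085,0.109]]
    - [[0.13,0.055,0.002],[-0.0495,-0.01,0.131]]
    - [[0.152,0.065,0.002],[-0.0577,-0.012,0.153]]
    - [[0.173,0.074,0.003],[-0.066,-0.0137,0.175]]

```text
t: 22.1
eef_pos: [0.4928, 0.0995, 0.347]
tool_rot: [-0.159, 0.775, 0.57, 0.221]
contact_force: [-0.9, 0.2, -0.1]
gripper_width: 0.702
```

```bash
python3 - <<'E'
from wp import *
from station import bot
o=bot.get_obs();q=o["q"];print(q.round(2),o["eef_pos"]);row(o,*W2);row(o,*W3)
q1,m=trk(q,*W3);print(q1.round(2),round(m,2),tail(q1,1,True)[1][-1])
for w in[W2,W3]:
    q,m=trk(q,*w);print(q.round(2),round(m,2))
print(tail(q,1,True)[1][-1])
E
```

```text
[-1.14 -0.07  1.13  2.04 -0.55  1.02 -0.04] [0.49277623 0.09945522 0.34703946]
ROW [[0.0314,-0.0144,-0.0071],[-0.0127,-0.0014,0.0313]] | mm [12.6 -5.8 -2.8] deg [-4.57 -0.5  11.26] rows>= 1.4
ROW [[-0.1675,-0.0384,0.3283],[-0.0484,-0.0787,0.1741]] | mm [-67.  -15.4 131.3] deg [-17.44 -28.35  62.66] rows>= 8.3
[-1.15  0.32  0.96  2.05 -0.33  0.93 -1.44] 0.26 [-0.02, 0.48, 0.3, 2.15, -1.15, 0.31, -0.13]
[-1.06 -0.17  0.93  2.07 -0.39  0.9  -0.44] 0.17
[-1.02  0.27  0.79  2.05 -0.24  0.92 -1.53] 0.18
[0.07, 0.46, 0.19, 2.14, -1.03, 0.27, -0.24]
```

Complete W2, then go on to W3.

Emit:
play_rows:
  motion:
    - [[0.015,-0.007,-0.004],[-0.0064,-0.0007,0.0157]]
    - [[0.031,-0.014,-0.007],[-0.0127,-0.0014,0.0313]]
    - [[0.031,-0.014,-0.007],[-0.0127,-0.0014,0.0313]]

```text
t: 22.4
eef_pos: [0.4883, 0.1114, 0.3556]
tool_rot: [-0.148, 0.834, 0.482, 0.224]
contact_force: [0.1, -0.3, -1.1]
gripper_width: 0.697
```

```bash
python3 - <<'E'
from wp import *
from station import bot
o=bot.get_obs();q=o["q"];print(q.round(2),o["eef_pos"]);row(o,*W3)
for w in[W3]:
    q,m=trk(q,*w);print(q.round(2),round(m,2))
print(tail(q,1,True)[1][-1])
E
```

```text
[-1.07 -0.18  0.93  2.07 -0.39  0.9  -0.45] [0.48833129 0.11140462 0.35564977]
ROW [[-0.2005,-0.0051,0.3339],[-0.0439,-0.0779,0.1402]] | mm [-80.2  -2.  133.6] deg [-15.79 -28.04  50.47] rows>= 7.0
[-1.02  0.27  0.79  2.05 -0.24  0.92 -1.53] 0.18
[0.07, 0.46, 0.19, 2.14, -1.03, 0.27, -0.24]
```

Emit:
play_rows:
  motion:
    - [[-0.028,-0.001,0.047],[-0.0062,-0.011,0.02]]
    - [[-0.057,-0.001,0.095],[-0.0125,-0.022,0.04]]
    - [[-0.086,-0.002,0.143],[-0.0188,-0.0334,0.06]]
    - [[-0.115,-0.003,0.19],[-0.025,-0.0445,0.08]]
    - [[-0.143,-0.004,0.238],[-0.0313,-0.0556,0.1]]
    - [[-0.172,-0.004,0.286],[-0.0376,-0.0668,0.12]]
    - [[-0.2,-0.005,0.334],[-0.0439,-0.0779,0.14]]
    - [[-0.2,-0.005,0.334],[-0.0439,-0.0779,0.14]]

```text
t: 23.2
eef_pos: [0.4815, 0.1156, 0.1965]
tool_rot: [0.003, 0.997, 0.073, -0.003]
contact_force: [-1.0, -0.4, 0.1]
gripper_width: 0.701
```

```bash
python3 - <<'E'
from wp import *
from station import bot
o=bot.get_obs();q=o["q"];print(q.round(2),o["eef_pos"])
print(tail(q,1,True)[1][-1])
c=bot.read_camera("wrist");pickle.dump((o,c),open("f1.pkl","wb"));cv2.imwrite("pics/f1.png",c["pixels"][:,:,::-1])
f,e=fitpiece(c,sdf_mud,[485,115,.142]);print(f,e);a=f[2];u=np.array([np.cos(a),np.sin(a)])
t=f[:2]/1e3-.003*u
row(o,[*t,.08],downF(a));row(o,[*t,.0155],downF(a))
E
```

```text
[-1.    0.28  0.76  2.05 -0.23  0.91 -1.54] [0.48147639 0.11555816 0.19654463]
[0.08, 0.46, 0.17, 2.14, -1.01, 0.26, -0.25]
[4.88085248e+02 1.16039115e+02 1.43914061e-01] 0.12462870509906601
ROW [[0.0110,-0.0006,0.2913],[0.0010,0.0011,0.0005]] | mm [  4.4  -0.2 116.5] deg [0.36 0.4  0.17] rows>= 2.3
ROW [[0.0122,-0.0016,0.4525],[0.0010,0.0011,0.0005]] | mm [  4.9  -0.7 181. ] deg [0.36 0.4  0.17] rows>= 3.6
```

View pics/f1.png

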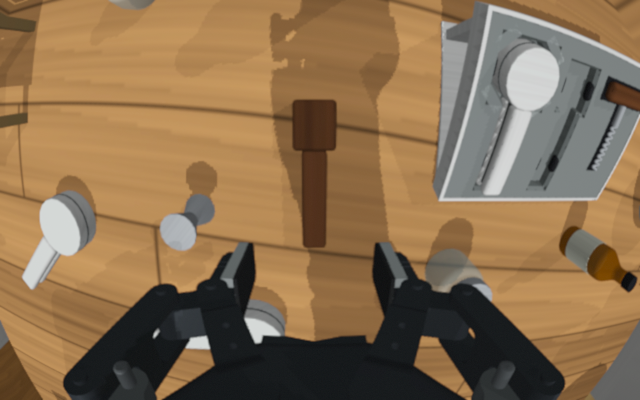

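Emit:
play_rows:
  motion:
    - [[0.012,-0.001,0.12],[0.001,0.001,0]]
    - [[0.012,-0.001,0.24],[0.001,0.001,0]]
    - [[0.012,-0.001,0.34],[0.001,0.001,0]]
    - [[0.012,-0.001,0.41],[0.001,0.001,0]]
    - [[0.012,-0.001,0.452],[0.001,0.001,0]]
    - [[0.012,-0.001,0.452],[0.001,0.001,0]]
    - [[0.012,-0.001,0.452],[0.001,0.001,0]]

```text
t: 23.95
eef_pos: [0.487, 0.1141, 0.0189]
tool_rot: [-0.001, 0.997, 0.074, 0.003]
contact_force: [0.2, -0.4, -0.1]
gripper_width: 0.702
```

Emit:
play_rows:
  motion:
    - [[0,0,0],[0,0,0]]
    - [[0,0,0],[0,0,0]]
    - [[0,0,0],[0,0,0]]
    - [[0,0,0],[0,0,0]]
    - [[0,0,0],[0,0,0]]
  fingers: 0
  grip_force: 60

```text
t: 24.45
eef_pos: [0.488, 0.1143, 0.0205]
tool_rot: [-0.002, 0.997, 0.074, 0.004]
contact_force: [-2.9, -0.3, 14.1]
gripper_width: 0.284
```

Emit:
play_rows:
  motion:
    - [[0,0,-0.02],[0,0,0]]
    - [[0,0,-0.1],[0,0,0]]
    - [[0,0,-0.2],[0,0,0]]
    - [[0,0,-0.3],[0,0,0]]
    - [[0,0,-0.3],[0,0,0]]

```text
t: 24.95
eef_pos: [0.4903, 0.1143, 0.1453]
tool_rot: [-0.004, 0.997, 0.074, 0.008]
contact_force: [0.8, 0.9, -2.6]
gripper_width: 0.287
```

```bash
cat > handf.py <<'E'
# flipped: head toward +tool x; origin at xh-72
from station import bot;from h import *;import pickle,sys
tag=sys.argv[1]
o=bot.get_obs();c=bot.read_camera("wrist");pickle.dump((o,c),open(tag+".pkl","wb"));cv2.imwrite(f"pics/{tag}.png",c["pixels"][:,:,::-1])
print(o['t'],o['eef_pos'].round(4),o['q'].round(2),o['contact_force'].round(1),o['gripper_width']*85.4)
T=tool_cloud(c,o)*1e3
m=(abs(T[...,1])<28)&(T[...,0]>14)&(T[...,0]<100)&(T[...,2]>-24)&(T[...,2]<-8)
Q=T[m];B=np.c_[np.ones(len(Q)),Q[:,0],Q[:,1]];w=np.exp(-((Q[:,2]+16)/3)**2)
for _ in range(20):
    s_=np.linalg.lstsq(B*w[:,None],Q[:,2]*w,rcond=None)[0];r=Q[:,2]-B@s_;w=np.exp(-(r/1.2)**2)
print("top z",s_[0].round(2),"slopes deg",np.degrees(np.arctan(s_[1:])).round(2))
K=Q[abs(r)<1.5];ctr=[]
for x in np.arange(28,66,3.):
    b=K[abs(K[:,0]-x)<1.6,1]
    if len(b)>5: ctr.append((x,(b.min()+b.max())/2,b.max()-b.min()))
ctr=np.array(ctr);p=np.polyfit(ctr[:,0],ctr[:,1],1);print("centre y at x=0",p[1].round(2),"at 45",np.polyval(p,45).round(2),"slope",np.degrees(p[0]).round(2),"w",np.median(ctr[:,2]).round(1))
xt=np.percentile(K[:,0],99.7);print("head end x",xt.round(2),"-> origin tool x",(xt+.9-72).round(2))
E
python3 handf.py f2; python3 - <<'E'
from srch import *
from station import bot
o=bot.get_obs();q=o["q"]
Rf=R.from_rotvec([0,0,np.pi]);Rt=tins(A)*Rf
p=HOME["mud"]+A@[0,.12,.085];print(p,trk(q,p,Rt));row(o,p,Rt)
E
```

```text
24.95 [0.4903 0.1143 0.1453] [-0.94  0.36  0.72  2.09 -0.35  0.79 -1.42] [ 0.8  0.9 -2.6] 24.51266598689783
top z -11.87 slopes deg [ 0.38 -0.08]
centre y at x=0 -0.87 at 45 -0.47 slope 0.52 w 42.1
head end x 70.46 -> origin tool x -0.64
[ 0.54061808 -0.03548022  0.14888653] (array([-0.47336213,  0.22575429,  0.51803408,  2.28534991, -0.63767792,
        0.29414192, -0.83767955]), np.float64(0.12414191925943638))
ROW [[0.0726,0.3900,-0.0162],[-0.0012,0.0650,0.0008]] | mm [ 29.  156.   -6.5] deg [-0.42 23.39  0.29] rows>= 3.2
```

View pics/f2.png

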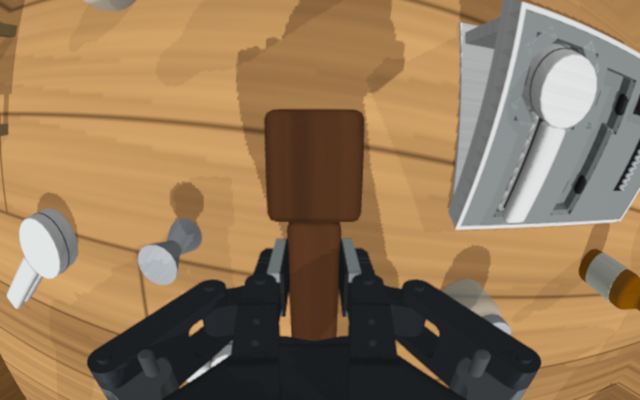

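Emit:
play_rows:
  motion:
    - [[0.018,0.098,-0.02],[0,0.016,0]]
    - [[0.036,0.195,-0.03],[-0.001,0.032,0]]
    - [[0.054,0.29,-0.03],[-0.001,0.048,0.001]]
    - [[0.073,0.39,-0.016],[-0.001,0.065,0.001]]
    - [[0.073,0.39,-0.016],[-0.001,0.065,0.001]]

```text
t: 25.5
eef_pos: [0.5386, -0.0387, 0.1472]
tool_rot: [-0.015, 0.976, 0.067, 0.208]
contact_force: [0.3, 0.3, -1.0]
gripper_width: 0.286
```

```bash
python3 - <<'E'
from srch import *
from station import bot
o=bot.get_obs();q=o["q"];print(q.round(2),o["eef_pos"])
Rf=R.from_rotvec([0,0,np.pi]);Rt=tins(A)*Rf
p=HOME["mud"]+A@[.001,0,.065];qq,m=trk(q,p,Rt);print(qq.round(2),m,trk(qq,HOME["mud"],Rt)[0].round(2));row(o,p,Rt)
E
```

```text
[-0.47  0.23  0.52  2.29 -0.65  0.29 -0.82] [ 0.5386173  -0.03872223  0.14724819]
[-0.06  0.34  0.36  2.17 -0.84  0.38 -0.42] 0.12732668261860805 [ 0.08  0.46  0.18  2.14 -1.03  0.27 -0.24]
ROW [[0.0112,0.2925,0.0493],[0.0003,0.0001,-0.0008]] | mm [  4.5 117.   19.7] deg [ 0.11  0.03 -0.29] rows>= 2.4
```

Emit:
play_rows:
  motion:
    - [[0.004,0.11,0],[0,0,0]]
    - [[0.008,0.22,0.01],[0,0,0]]
    - [[0.011,0.293,0.03],[0,0,-0.001]]
    - [[0.011,0.293,0.049],[0,0,-0.001]]
    - [[0.011,0.293,0.049],[0,0,-0.001]]
    - [[0.011,0.293,0.049],[0,0,-0.001]]

```text
t: 26.1
eef_pos: [0.5655, -0.1517, 0.1299]
tool_rot: [-0.015, 0.976, 0.071, 0.207]
contact_force: [-0.1, 0.8, -1.7]
gripper_width: 0.286
```

```bash
python3 handf.py f3
```

```text
26.1 [ 0.5655 -0.1517  0.1299] [-0.07  0.34  0.37  2.18 -0.85  0.38 -0.41] [-0.1  0.8 -1.7] 24.46529725025205
top z -12.45 slopes deg [ 0.33 -0.13]
centre y at x=0 -0.8 at 45 -0.42 slope 0.49 w 42.1
head end x 70.69 -> origin tool x -0.41
```

View pics/f3.png

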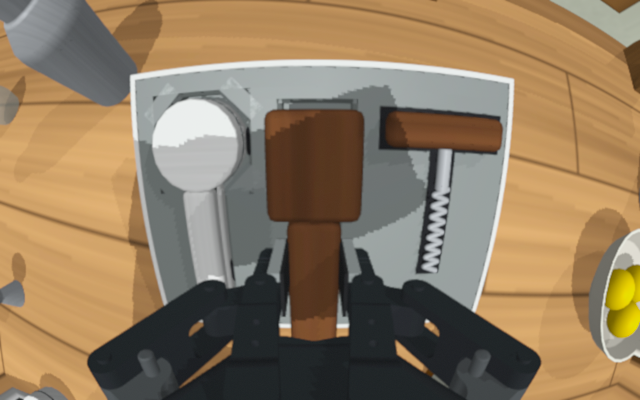

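```bash
cat > rimf.py <<'E'
from tgt import *;import pickle,sys
o,c=pickle.load(open(sys.argv[1]+".pkl","rb"));T=tool_cloud(c,o)*1e3
m=(T[...,2]>-5)&(T[...,2]<75)&(abs(T[...,1])<42)&((abs(T[...,1])>29)|(T[...,0]>79))&(T[...,0]>25)&(T[...,0]<92)
Q=T[m];z0=np.median(Q[:,2]);Q=Q[abs(Q[:,2]-z0)<6];B=np.c_[np.ones(len(Q)),Q[:,:2]];w=np.ones(len(Q))
for _ in range(20):
    s=np.linalg.lstsq(B*w[:,None],Q[:,2]*w,rcond=None)[0];w=np.exp(-((Q[:,2]-B@s)/1)**2)
print("face z at tcp",s[0].round(2),"slopes deg",np.degrees(np.arctan(s[1:])).round(2))
H=T[...,2]-(s[0]+s[1]*T[...,0]+s[2]*T[...,1])
L=[];Rr=[];xs=np.arange(36,74,3.)
for x in xs:
    b=(abs(T[...,0]-x)<1.6)&(abs(H)<.7)&(abs(T[...,1])<42)
    y=T[...,1][b];l=y[y<0];r=y[y>0]
    L.append(l.max() if len(l) else np.nan);Rr.append(r.min() if len(r) else np.nan)
L=np.array(L);Rr=np.array(Rr);print("L",np.round(L,1),"R",np.round(Rr,1));k=np.isfinite(L+Rr)
ce=(L+Rr)/2;print("centre",np.nanmedian(ce).round(2),"slope",np.degrees(np.polyfit(xs[k],ce[k],1)[0]).round(2),"width",np.nanmedian(Rr-L).round(1))
for lim in(.7,1.2):
    b=(abs(T[...,1])<17)&(abs(H)<lim)&(T[...,0]>60)&(T[...,0]<110);x=T[...,0][b];print("end rim x",np.percentile(x,[0,1,5]).round(2),"-> origin",(np.percentile(x,1)-77).round(2))
E
python3 rimf.py f3
```

```text
face z at tcp 64.39 slopes deg [-0.15  0.01]
L [-34.5 -34.4 -34.3 -34.9 -34.9 -34.7 -34.1 -34.  -33.8 -33.8 -33.7 -29.7
 -24.9] R [33.3 33.4 33.9 33.7 33.7 33.5 33.6 34.1 34.1 34.  32.5 29.1 27.8]
centre -0.29 slope 1.74 width 67.8
end rim x [76.22 77.61 78.88] -> origin 0.61
end rim x [76.22 77.   78.85] -> origin -0.0
```

Emit:
play_rows:
  motion:
    - [[0.001,0,0.05],[0,0,0]]
    - [[0.002,0,0.09],[0,0,0]]
    - [[0.002,0,0.1],[0,0,0]]
    - [[0.002,0,0.1],[0,0,0]]
    - [[0.002,0,0.1],[0,0,0]]

```text
t: 26.65
eef_pos: [0.5826, -0.1487, 0.0947]
tool_rot: [-0.015, 0.976, 0.072, 0.207]
contact_force: [-0.2, -0.1, -1.5]
gripper_width: 0.281
```

```bash
python3 handf.py f4; python3 rimf.py f4; python3 - <<'E'
from tgt import *;import pickle
o,c=pickle.load(open("f4.pkl","rb"));im=c["pixels"][50:270,200:430,::-1];cv2.imwrite("pics/f4z.png",cv2.resize(im,None,fx=2.6,fy=2.6,interpolation=cv2.INTER_CUBIC))
row(o,HOME["mud"],tins(A)*R.from_rotvec([0,0,np.pi]))
E
```

```text
26.65 [ 0.5826 -0.1487  0.0947] [ 0.01  0.41  0.27  2.16 -0.96  0.31 -0.31] [-0.2 -0.1 -1.5] 24.02804135978949
top z -12.51 slopes deg [ 0.39 -0.16]
centre y at x=0 -0.77 at 45 -0.42 slope 0.44 w 42.1
head end x 70.65 -> origin tool x -0.45
face z at tcp 25.31 slopes deg [-0.16  0.02]
L [-28.4 -28.3 -28.1 -28.  -28.  -28.  -28.5 -27.7 -27.6 -27.5 -27.5 -27.
 -24.1] R [27.9 27.9 27.1 27.1 28.  27.5 27.4 28.3 28.3 28.2 28.7 29.  29.1]
centre 0.01 slope 3.2 width 56.0
end rim x [75.16 75.75 76.81] -> origin -1.25
end rim x [74.62 75.71 76.8 ] -> origin -1.29
ROW [[-0.0026,0.0048,0.0630],[-0.0000,0.0003,0.0005]] | mm [-1.   1.9 25.2] deg [-0.    0.11  0.19] rows>= 0.5
```

View pics/f4z.png

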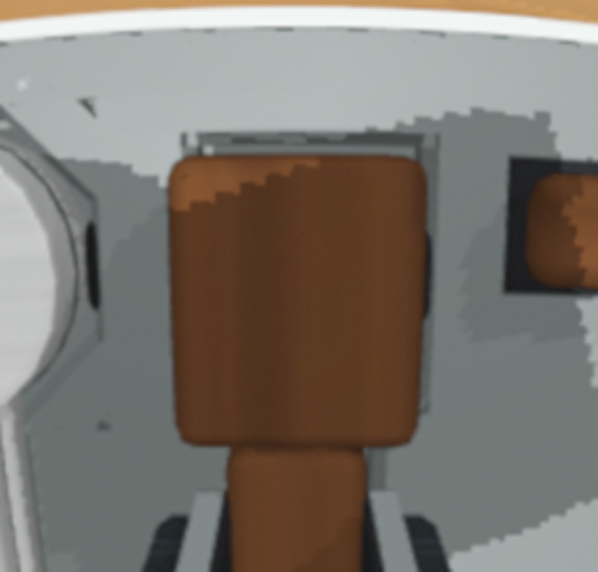

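Emit:
play_rows:
  motion:
    - [[-0.002,0.0065,0.005],[0,0,0]]
    - [[-0.002,0.0065,0.01],[0,0,0]]
    - [[-0.002,0.0065,0.01],[0,0,0]]

```text
t: 27.0
eef_pos: [0.584, -0.1515, 0.091]
tool_rot: [-0.014, 0.975, 0.071, 0.208]
contact_force: [0.5, 0.6, -1.6]
gripper_width: 0.287
```

```bash
python3 handf.py f5; python3 rimf.py f5; python3 - <<'E'
from tgt import *;import pickle
o,c=pickle.load(open("f5.pkl","rb"));im=c["pixels"][50:270,200:430,::-1];cv2.imwrite("pics/f5z.png",cv2.resize(im,None,fx=2.6,fy=2.6,interpolation=cv2.INTER_CUBIC))
row(o,HOME["mud"],tins(A)*R.from_rotvec([0,0,np.pi]))
E
```

```text
27.0 [ 0.584  -0.1515  0.091 ] [ 0.02  0.42  0.25  2.15 -0.97  0.31 -0.29] [ 0.5  0.6 -1.6] 24.508053825795336
top z -12.5 slopes deg [ 0.4  -0.23]
centre y at x=0 -0.64 at 45 -0.44 slope 0.25 w 42.2
head end x 70.62 -> origin tool x -0.48
face z at tcp 21.43 slopes deg [-0.07  0.04]
L [-27.8 -27.6 -27.5 -27.4 -27.4 -27.4 -27.7 -27.6 -27.1 -26.9 -27.5 -26.8
 -27.3] R [26.6 26.6 26.4 26.4 26.8 26.7 26.6 26.5 27.  27.  26.8 25.8 25.7]
centre -0.5 slope 0.19 width 54.1
end rim x [75.6  76.2  77.31] -> origin -0.8
end rim x [75.06 76.16 77.26] -> origin -0.84
ROW [[-0.0011,-0.0026,0.0534],[0.0001,0.0002,0.0005]] | mm [-0.4 -1.  21.4] deg [0.02 0.08 0.17] rows>= 0.4
```

View pics/f5z.png

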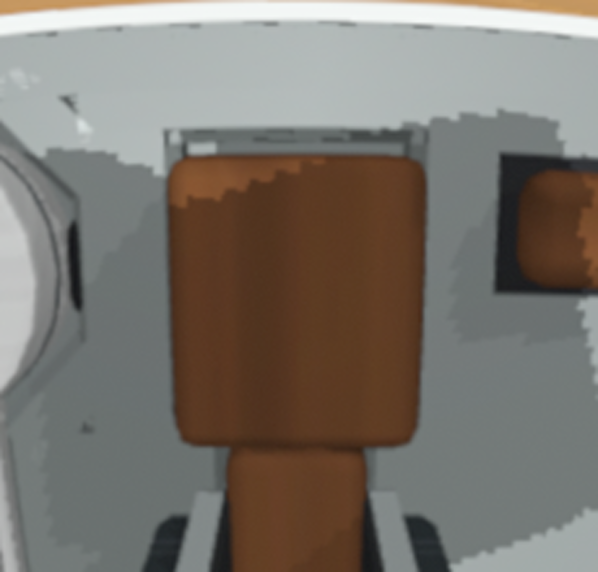

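Emit:
play_rows:
  motion:
    - [[-0.001,0,0.01],[0,0,0]]
    - [[-0.001,0,0.018],[0,0,0]]
    - [[-0.001,0,0.023],[0,0,0]]
    - [[-0.001,0,0.023],[0,0,0]]

```text
t: 27.45
eef_pos: [0.5876, -0.1507, 0.0822]
tool_rot: [-0.015, 0.975, 0.071, 0.208]
contact_force: [2.0, 1.5, -1.9]
gripper_width: 0.283
```

```bash
python3 handf.py f6; python3 rimf.py f6
```

```text
27.45 [ 0.5876 -0.1507  0.0822] [ 0.04  0.44  0.23  2.15 -1.    0.29 -0.26] [ 2.   1.5 -1.9] 24.171415431801584
top z -12.47 slopes deg [ 0.45 -0.21]
centre y at x=0 -0.65 at 45 -0.46 slope 0.24 w 42.2
head end x 70.65 -> origin tool x -0.45
face z at tcp 11.89 slopes deg [-0.03  0.03]
L [-26.5 -26.3 -26.1 -26.1 -26.5 -26.4 -26.7 -27.1 -27.  -26.5 -26.5 -26.4
 -26.4] R [25.3 25.3 25.1 25.5 24.9 25.7 25.7 26.1 26.1 26.4 25.5 25.8 25.7]
centre -0.5 slope 0.4 width 52.1
end rim x [75.99 76.63 77.99] -> origin -0.37
end rim x [75.48 76.55 77.61] -> origin -0.45
```

Aligned and inside. Push on to about home.

Emit:
play_rows:
  motion:
    - [[0,0,0.006],[0,0,0]]
    - [[0,0,0.012],[0,0,0]]
    - [[0,0,0.016],[0,0,0]]
    - [[0,0,0.016],[0,0,0]]

```text
t: 27.9
eef_pos: [0.5903, -0.1503, 0.0762]
tool_rot: [-0.015, 0.975, 0.071, 0.208]
contact_force: [0.3, 0.2, 0.2]
gripper_width: 0.284
```

```bash
python3 handf.py f7; python3 rimf.py f7
```

```text
27.9 [ 0.5903 -0.1503  0.0762] [ 0.06  0.46  0.21  2.15 -1.02  0.28 -0.25] [0.3 0.2 0.2] 24.288923715872876
top z -12.53 slopes deg [ 0.38 -0.14]
centre y at x=0 -0.73 at 45 -0.46 slope 0.34 w 42.1
head end x 70.7 -> origin tool x -0.4
face z at tcp 5.25 slopes deg [-0.03  0.  ]
L [-26.4 -26.7 -26.6 -27.  -26.4 -26.8 -25.8 -26.2 -26.6 -26.8 -26.9 -26.8
 -16.1] R [25.9 25.6 25.6 25.4 24.8 25.1 26.1 25.4 25.9 25.8 25.8 25.3 25.6]
centre -0.54 slope 3.31 width 52.2
end rim x [71.7  76.85 77.88] -> origin -0.15
end rim x [71.7  76.45 77.8 ] -> origin -0.55
```

Emit:
play_rows:
  motion:
    - [[0,0,0.003],[0,0,0]]
    - [[0,0,0.006],[0,0,0]]
    - [[0,0,0.006],[0,0,0]]
    - [[0,0,0.006],[0,0,0]]

```text
t: 28.35
eef_pos: [0.5909, -0.1503, 0.0742]
tool_rot: [-0.015, 0.976, 0.071, 0.208]
contact_force: [-5.2, 0.9, 7.5]
gripper_width: 0.285
```

```bash
python3 handf.py f8; python3 rimf.py f8
```

```text
28.35 [ 0.5909 -0.1503  0.0742] [ 0.06  0.46  0.2   2.15 -1.02  0.28 -0.24] [-5.2  0.9  7.5] 24.298443363067026
top z -12.53 slopes deg [-0.17  0.02]
centre y at x=0 -0.81 at 45 -0.47 slope 0.44 w 42.2
head end x 70.71 -> origin tool x -0.39
face z at tcp 3.22 slopes deg [-0.05  0.01]
L [-27.2 -27.4 -25.7 -26.1 -25.2 -26.  -25.9 -26.3 -26.2 -26.6 -26.5 -26.
 -26.3] R [25.9 25.9 25.7 25.9 24.5 25.4 24.8 25.2 26.  25.4 25.9 25.8  6.7]
centre -0.33 slope -5.72 width 51.8
end rim x [71.64 76.97 78.21] -> origin -0.03
end rim x [71.61 76.52 77.8 ] -> origin -0.48
```

Emit:
play_rows:
  motion:
    - [[0,0,0],[0,0,0]]
    - [[0,0,0],[0,0,0]]
    - [[0,0,-0.005],[0,0,0]]
    - [[0,0,-0.02],[0,0,0]]
    - [[0,0,-0.06],[0,0,0]]
    - [[0,0,-0.15],[0,0,0]]
    - [[0,0,-0.25],[0,0,0]]
    - [[0,0,-0.25],[0,0,0]]
  fingers: 42

```text
t: 29.2
eef_pos: [0.5511, -0.1579, 0.1701]
tool_rot: [-0.014, 0.975, 0.07, 0.211]
contact_force: [0.3, -0.3, 1.2]
gripper_width: 0.495
```

```bash
python3 chk.py r2
```

```text
29.2 [ 0.5511 -0.1579  0.1701] [-0.16  0.25  0.49  2.18 -0.73  0.44 -0.51] [ 0.3 -0.3  1.2] 42.3071187813978
n [-0.4052 -0.0583  0.9124]
press (-84, -60) 297 height over face [15.6 16.4 17.2]
press (-60, -30) 585 height over face [15.6 16.4 17.2]
press (-30, 0) 663 height over face [15.4 16.3 17.1]
press (0, 30) 741 height over face [14.9 16.  17. ]
press (30, 65) 912 height over face [15.2 16.1 16.9]
mud (-84, -60) 463 height over face [15.7 16.3 17.2]
mud (-60, -30) 664 height over face [15.5 16.3 17.2]
mud (-30, 0) 755 height over face [15.4 16.2 17. ]
mud (0, 30) 856 height over face [14.5 15.9 16.9]
mud (30, 65) 1083 height over face [15.2 16.  16.9]
```

View pics/r2.png

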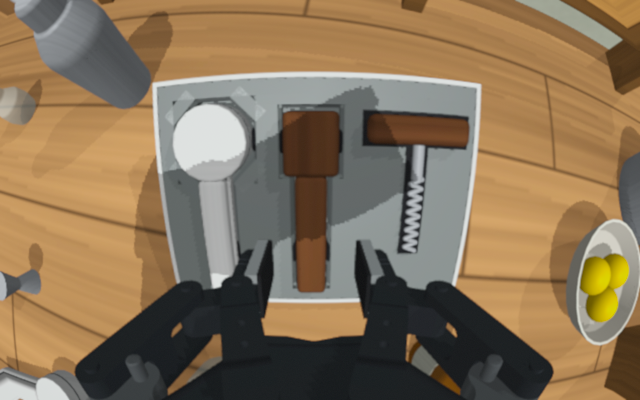

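```bash
python3 - <<'E'
from station import bot;from h import *;import pickle
c=bot.read_camera("side");cv2.imwrite("pics/side9.png",c["pixels"][:,:,::-1]);d=pickle.load(open("c0.pkl","rb"))["side"]
P=cloud(c);P0=cloud(d)
for n,(x,y) in dict(shaker=(.712,.115),jigger=(.417,.243),baster=(.674,.345),bitters=(.438,-.31),jar=(.376,-.08),bowl=(.54,-.56)).items():
    o=[]
    for Q in(P0,P):
        m=(np.hypot(Q[...,0]-x,Q[...,1]-y)<.07)&(Q[...,2]>.05)&(Q[...,2]<.2);o.append((Q[m].mean(0).round(3).tolist(),int(m.sum())))
    print(n,o)
E
```

```text
shaker [([0.708, 0.093, 0.127], 997), ([0.708, 0.093, 0.127], 999)]
jigger [([0.417, 0.239, 0.069], 107), ([0.418, 0.24, 0.068], 107)]
baster [([0.675, 0.339, 0.069], 154), ([0.675, 0.34, 0.069], 154)]
bitters [([0.437, -0.32, 0.099], 633), ([0.437, -0.32, 0.099], 640)]
jar [([0.377, -0.09, 0.075], 443), ([0.376, -0.091, 0.075], 438)]
bowl [([0.533, -0.562, 0.061], 1201), ([0.533, -0.562, 0.061], 1191)]
```

View pics/side9.png

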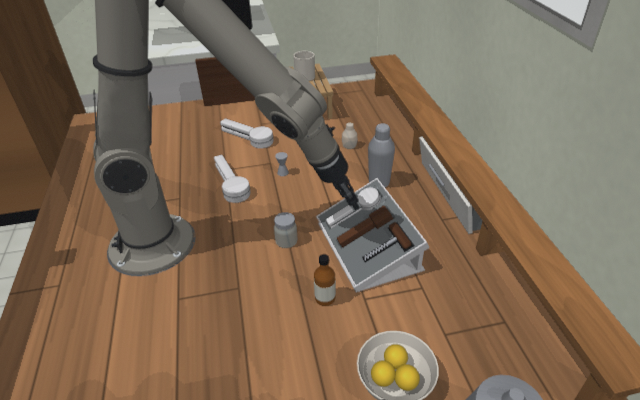

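The side picture shows the press and muddler seated in the case (around px 350–390, 200–235). The gripper is clear above them, and no bystander has moved.

```bash
python3 -c "
from station import bot
print(bot.hand_in(), bot.get_obs()['t'])"
```

```text
the job is handed in; nothing more can be done
the job is handed in; nothing more can be done
```

I packed the smallest of the three citrus presses and the muddler into their own cutouts, let go of both, and handed the job in at about 29 s of the 72 s allowed. The interface gives no verdict.

The muddler took two grasps. On the first try the last joint would have run close to its limit, so I set it back down, re-gripped it half a turn round, and inserted it from there.

Last checks before hand-in:
- **Height:** both pieces stand 15.9–16.4 mm above the insert's face along their whole length; the target is 16 mm.
- **Tilt:** both handle ends read about 0.3 mm higher than the head ends, which I took as measurement noise or a very slight tilt. I did not press again from above.
- **Sideways position:** I did not measure this after release. Just before release, each piece lay within about 1 mm of its cutout's centre.
- **Bystanders:** all six were within 1 mm of where they started in the side camera, and the gripper was clear of everything, about 100 mm off the case.

No check failed. Along the gripper's own x axis, the wrist camera's readings with the gripper facing opposite ways differed by about 1.7 mm. I therefore lined up both pieces by the cutout rims as seen from the hand.

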